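# Run a batch of four tube offcuts through the tumbler

## Task

Make up a batch of exactly four short square-tube offcuts in the scoop tray, by putting two of the three loose ones from the bench in with the two already there. Then tip all four out of the tray into the tumbler's hopper, and set the empty tray back upright on the middle of its rubber mat. Last, throw the lever in front of the tumbler all the way over towards the hopper to start it; leave the third offcut and everything else on the bench where they are.

Things in the scene. Friction and masses are not known exactly. Their poses are not given: they have to be found in the camera images.
- tray: Loose aluminium scoop tray, 0.4 kg. Floor 180 (local x) x 158 mm (y), 4 mm thick; walls 42 mm high, 4 mm thick, on both long sides and at the rear (-x); the front (+x) is open: the pouring mouth. Origin under the floor's centre, z up. Starts on the mat, mouth roughly towards the robot, offcuts a and b lying lengthwise near x = -45, y = +35 and -35 mm; its front half is empty.
- tray_handle (a point): Centre of the tray's rigid bridge handle, at (-20, 0, 85) mm in the tray, axes as the tray's: a bar along tray y, 158 mm long, 16 mm thick (along x), 22 mm high, top 96 mm above the tray's underside, on a 22 mm wide post at each side wall. Pinch its middle from above, fingers closing along tray x; a firm grip (about 50 N) keeps the loaded tray level.
- tray_mouth (a point): Middle of the tray floor's open front edge, (90, 0, 4) mm in the tray; axes as the tray's. With the tray tilted nose down by about 60 degrees the offcuts slide out over it.
- mat: Flat black rubber mat fixed to the bench, 230 (local x) by 210 mm and 4 mm thick, on which the tray is parked. Origin at the centre of its underside.
- offcut_a: One of the two offcuts that start in the tray: offcut of square steel tube, 60 mm long, 25 x 25 mm outside, 3 mm wall, about 0.1 kg. Origin at its centre (12.5 mm above what it lies on); local x runs along its length.
- offcut_b: One of the two offcuts that start in the tray: offcut of square steel tube, 60 mm long, 25 x 25 mm outside, 3 mm wall, about 0.1 kg. Origin at its centre (12.5 mm above what it lies on); local x runs along its length.
- offcut_c: One of the three alike loose offcuts that start on the bench: offcut of square steel tube, 60 mm long, 25 x 25 mm outside, 3 mm wall, about 0.1 kg. Origin at its centre (12.5 mm above what it lies on); local x runs along its length.
- offcut_d: One of the three alike loose offcuts that start on the bench: offcut of square steel tube, 60 mm long, 25 x 25 mm outside, 3 mm wall, about 0.1 kg. Origin at its centre (12.5 mm above what it lies on); local x runs along its length.
- offcut_e: One of the three alike loose offcuts that start on the bench: offcut of square steel tube, 60 mm long, 25 x 25 mm outside, 3 mm wall, about 0.1 kg. Origin at its centre (12.5 mm above what it lies on); local x runs along its length.
- tumbler: Tumbler fixed to the bench: tub 170 x 170 mm inside, floor 30 mm above the bench; above 75 mm four sloping steel plates flare out to a square hopper mouth about 240 x 240 mm inside (255 mm outside), rim 142 mm above the bench. Origin on the bench under its centre, z up; local -x, where the lever stands, faces roughly towards the robot.
- hopper_mouth (a point): Centre of the hopper's open mouth, 140 mm above the bench, straight above the tumbler's origin; axes as the tumbler's.
- start_lever (a joint): Start lever of the tumbler: 0 = leaning towards the robot side (tumbler -x, off), 1.0 rad = fully over towards the hopper (tumbler +x, running). Pivots about tumbler y at (-175, 0, 22) mm in the tumbler, upright at 0.5; stays where left; a push of 1 to 2 N at the tip moves it. Starts at 0 to 0.12.
- start_lever_tip (a point): Centre of the 26 mm ball on the tip of the start lever, 80 mm from its pivot (92 mm above the bench at 0 and at 1.0 rad, 102 mm when upright). The rod is 10 mm thick, on a 70 x 50 mm block 25 mm high.
- hammer: Bystander: hammer lying on the bench beyond the offcuts. Leave it.
- screwdriver: Bystander: screwdriver lying on the bench nearer the robot than the offcuts. Leave it.
- long_tube: Bystander: a long piece of the same square tube, 150 mm long, 25 x 25 mm, lying on the bench in front of the row of offcuts, nearer the robot. Origin at its centre, local x along it. Leave it.
- round_offcut: Bystander: a solid round steel bar 60 mm long, 27 mm diameter, lying in the row with the loose offcuts. Origin at its centre, local x along it. Leave it.
- bolt_jar: Bystander: glass jar with a steel lid, 70 mm diameter, 90 mm high, beyond the tray. Origin under its centre. Leave it.
- tape: Bystander: tape measure, 70 x 34 x 60 mm high, beyond the offcuts. Origin under its centre. Leave it.
Not all that is in view belongs to the job. Several things look just like the tray: the one meant starts farthest from the robot's base. Leave any pink look-alike of the offcut_c alone.

How it is judged:
By the outcome, as a careful person would: the job done as asked, in the order asked, and still so for the second after the job is handed in, with the robot touching nothing.
It also fails if it takes over 72 s, if anything falls off the work surface, if the arm or the gripper's body presses on something with over 40 N, if the wrist force passes 120 N, or if a joint passes its speed limit or range.

## Robot

A 6-joint arm with a two-finger parallel gripper is mounted at the origin on the work surface. World frame = base frame: x ahead of the robot, y to its left, z up, the work surface at z = 0. Lengths are in m, angles in rad, forces in N, time in s.
With the tool pointing down it reaches from about 0.325 to 0.9 m from the base axis. Payload 6.1 kg.
Tool frame: the origin (TCP) lies at the very end of the fingers, on their centre line; the grasp point (between the pads) lies 19 mm behind it; z points along the fingers, y is the line along which they close (so a half turn about z gives the same grasp; the last joint's range is limited). The gripper opens to 85 mm and grips with 20 to 120 N. Pads are 22 mm wide; open, the fingers measure 114 mm over their backs; the gripper's body (76 mm by 85 mm) begins 54 mm behind the grasp point. The pads swing forward as they close: fully open they stand 13 mm farther back than shut.
Start: joints at [-1.264, 0.22, 1.526, -0, 1.395, -0.126], TCP at [0.262, -0.567, 0.231] pointing down, gripper open.
Joint ranges: [-2.98, 2.98], [-0.91, 2.08], [0.09, 2.57], [-1.24, 4.39], [0.2, 2.65], [-2.68, 2.68]. Speed limits (rad/s): [2.57, 2.57, 3.01, 3.14, 3.14, 3.14].

## Interface

Orientations are given as a unit quaternion [w, x, y, z].
In Python, from rig import r gives the robot as it stands.
- The arm moves only by the tool drive_tool, never from a script. Its argument "motion" is a list of rows, each a list of 3 entries, a list of its own where there are three numbers: the opening, from 0 (shut) to 1 (fully open), then the shift along the tool's x, y, z as a fraction of full scale, then the turn about the tool's z as a fraction of full scale. In form: [[claw, [dx, dy, dz], spin], ...]. A call has 1 to 10 rows; each row shifts and turns the commanded pose from where the row before left it, along the tool's axes as they then stand; what a row does not reach is not made up. Full scale, the value 1, is 40 mm for a shift and 6 degrees for a turn. A row lasts 1/12 s, in which the tool goes at most 41.7 mm and 7.16 degrees, less where a joint would pass 70% of its speed; a pose out of reach is approached as far as the arm can. A call with a number of a shift or a turn outside -1 to 1 is refused whole. A call with a gripper value outside its range is refused whole. The fingers move at their own pace and stop on an object; "squeeze" is the grip in N (left out, the last holds). Time passes only in rows, so rows that do not move let the fingers close. It gives the time, the measured TCP pose, the force, the opening and the grip force at its end, in the units of the state.
- r.read_state(): the state, without advancing time (a new reading comes with each control period).
- r.get_image(name): name is "scene" or "top"; returns the picture (384x512x3 uint8, blue, green, red); there is no depth.
- r.calibration(name): a dict with "fx", "fy", "cx", "cy" (pixels), "extrinsics" (4x4, takes a point from camera to world coordinates). Camera axes: x right, y up, looking along -z (the intrinsics and any distortion apply to the point x, -y, -z); pixel columns grow to the right and rows downward; lengths in m; the calibration is good to about 2 mm. A picture is of the moment at which its call begins. calibration takes no time and is no camera call.
- r.finish_job(): hands the job in; it is judged then, once.
Trained networks look in the newest picture that a camera, given by its name, has taken for a name from the list of things; names that differ only in an ending like _2 or _b are one class to them, and where a whole thing is asked for, a point or a joint stands for the part that bears it (a point fixed in the world has none). Each returns a list of dicts, best first, with "p" (0 to 1); they miss things now and then, are a little off and sometimes report something else, mostly with a low value. They report only what shows in the picture. A call takes as long as a camera call. They do not tell look-alikes from the thing itself.
- r.find_in(target, camera): "position" ([x, y, z] in m, in world coordinates, good to about 4 mm: the middle of the surface that is visible of it).
- r.cut_out(target, camera): "mask" (384x512 bool, what is visible of it).
The state is a dict: "time": time; "qpos": joint angles; "qvel": joint speeds; "effort": joint torques, N m; "tool_pos": TCP position; "ee_rot": TCP orientation; "force": force on the tool from outside, world axes, zero at the start; "ft_torque": the same for the moment, N m; "width": opening from 0.0 (shut) to 1.0 (fully open); "grip_force": force on a finger pad.
Only numpy, scipy, OpenCV 4.12 (cv2) and the standard library are available. Lean on these libraries where they do the work, as an engineer would, in place of code of your own. Each camera call takes 0.05 s, during which the arm holds its last target. There are 200 camera calls.

## Working session

There is one attempt and no reset: what is moved stays moved. The work goes in short steps, Python scripts to look and compute and a tool call to move; the robot and the scene stay as the last step left them, time stands still between calls to the robot, and variables do not carry over. Pictures are saved under pics/ and viewed, at most 11 in all, crops included, and the job is handed in when it is done.

Besides the shell and the picture viewer there is one more tool, called after "Emit:" as name(argument=value, ...), one argument or row to a line, values as JSON. drive_tool: Moves the arm, as the interface text tells. Its arguments: {"type":"object","properties":{"motion":{"type":"array"},"squeeze":{"type":"number"}},"required":["motion"]}

```bash
mkdir -p pics; ls; python3 - <<'E'
from rig import r
import cv2, numpy as np
s=r.read_state(); print({k:np.round(v,3) for k,v in s.items()})
ims=[]
for n in("scene","top"):
    im=r.get_image(n); cv2.imwrite(f"pics/{n}0.png",im)
    c=r.calibration(n); print(n,{k:np.round(v,4).tolist() for k,v in c.items()})
    for t in ["tray","mat","offcut_c","tumbler","start_lever_tip","tray_handle","round_offcut","long_tube","hopper_mouth"]:
        try:
            for d in r.find_in(t,n)[:8]: print(n,t,np.round(d["position"],3),round(d["p"],2))
        except Exception as e: print(n,t,e)
E
```

```text
pics
{'time': np.float64(0.0), 'qpos': array([-1.264,  0.221,  1.528, -0.   ,  1.395, -0.126]), 'qvel': array([-0.001, -0.   ,  0.   ,  0.   ,  0.   , -0.   ]), 'effort': array([ 2.0000e-03, -4.9689e+01, -3.8940e+01, -0.0000e+00,  1.1000e-02,
        0.0000e+00]), 'tool_pos': array([ 0.262, -0.567,  0.23 ]), 'ee_rot': array([-0.001,  0.977,  0.215, -0.   ]), 'force': array([1.203, 0.793, 0.274]), 'ft_torque': array([ 0.043, -0.069,  0.008]), 'grip_force': np.float64(0.0), 'width': np.float64(0.998)}
scene {'fx': 425.2979, 'fy': 425.2979, 'cx': 256.7466, 'cy': 199.709, 'extrinsics': [[0.454, -0.5073, 0.7325, 1.2061], [0.891, 0.2514, -0.3781, -0.3282], [0.0076, 0.8243, 0.5661, 0.6906], [0.0, 0.0, 0.0, 1.0]]}
scene tray [0.192 0.327 0.025] 0.83
scene tray [0.522 0.309 0.03 ] 0.74
scene mat [0.58  0.265 0.005] 0.86
scene mat [0.332 0.16  0.018] 0.62
scene offcut_c [0.62  0.032 0.028] 0.89
scene offcut_c [0.521 0.073 0.028] 0.86
scene offcut_c [0.534 0.355 0.035] 0.8
scene offcut_c [0.548 0.285 0.033] 0.78
scene offcut_c [ 0.46  -0.035  0.028] 0.68
scene offcut_c [0.44  0.049 0.021] 0.63

[... 712 characters left out ...]
ray [0.169 0.334 0.004] 0.63
top mat [0.483 0.271 0.005] 0.71
top offcut_c [0.543 0.369 0.032] 0.73
top offcut_c [0.43  0.05  0.023] 0.66
top offcut_c [ 0.456 -0.046  0.029] 0.58
top offcut_c [0.604 0.041 0.029] 0.53
top offcut_c [0.515 0.08  0.029] 0.53
top offcut_c [0.556 0.294 0.036] 0.51
top tumbler [ 0.63  -0.259  0.081] 0.9
top tumbler [ 0.358 -0.093  0.024] 0.49
top tumbler [0.788 0.084 0.022] 0.29
top tumbler [0.489 0.324 0.008] 0.16
top start_lever_tip [ 0.43  -0.176  0.1  ] 0.5
top tray_handle [0.492 0.326 0.008] 0.88
top tray_handle [0.172 0.328 0.004] 0.61
top long_tube [0.736 0.276 0.086] 0.59
top long_tube [ 0.359 -0.09   0.023] 0.58
top hopper_mouth [ 0.63  -0.259  0.083] 0.97
```

View pics/scene0.png

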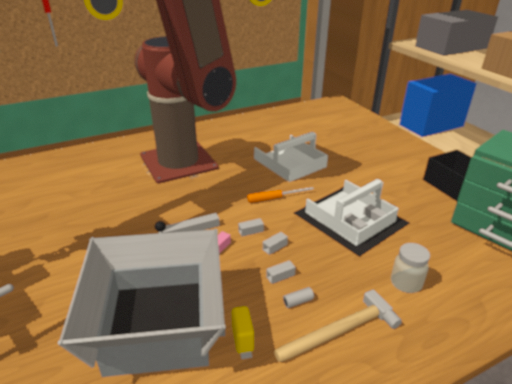

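View pics/top0.png

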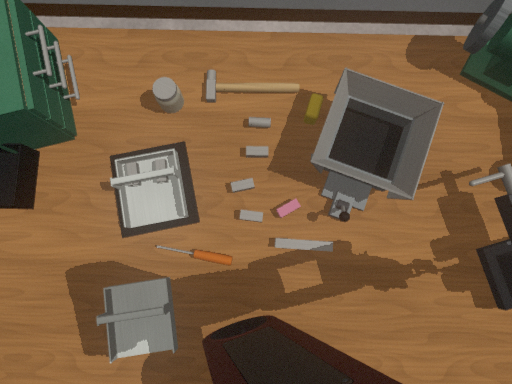

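The two tray look-alikes are the white one on the black mat, top (150,190) / scene (350,212), and the grey one with no mat, top (140,318) / scene (290,160). The white one is meant: it is 0.59 m from the base against 0.37 m, and offcuts a and b are in it.

The loose grey offcuts are at top (257,152), (242,185) and (251,215). The pink look-alike is at (288,208), the round bar at (260,122) and the long tube at (303,244). Next I fit the poses and confirm in one crop.

```bash
cat > h.py <<'E'
import numpy as np, cv2
from scipy.optimize import minimize
from rig import r
CAL={n:r.calibration(n) for n in("scene","top")}
def proj(P,n):
    c=CAL[n]; E=np.array(c["extrinsics"]); p=(np.atleast_2d(P)-E[:3,3])@E[:3,:3]
    return np.c_[c["cx"]+c["fx"]*p[:,0]/-p[:,2], c["cy"]-c["fy"]*p[:,1]/-p[:,2]]
def ray(uv,n,z):
    c=CAL[n]; E=np.array(c["extrinsics"]); d=E[:3,:3]@[(uv[0]-c["cx"])/c["fx"],-(uv[1]-c["cy"])/c["fy"],-1]
    return E[:3,3]+d*(z-E[2,3])/d[2]
def box(x0,x1,y0,y1,z0,z1): return np.array([[x,y,z] for x in(x0,x1) for y in(y0,y1) for z in(z0,z1)])
OFF=[box(-.03,.03,-.0125,.0125,0,.025)]
TRAY=[box(-.09,.09,-.079,.079,0,.042),box(-.028,-.012,-.079,.079,.074,.096),box(-.031,-.009,-.079,-.075,.04,.096),box(-.031,-.009,.075,.079,.04,.096)]
MAT=[box(-.115,.115,-.105,.105,0,.004)]
TUM=[np.r_[box(-.1275,.1275,-.1275,.1275,.138,.142),box(-.09,.09,-.09,.09,.07,.075)],box(-.09,.09,-.09,.09,0,.075)]
S=4
def place(M,x,y,z,a):
    R=np.array([[np.cos(a),-np.sin(a),0],[np.sin(a),np.cos(a),0],[0,0,1]]); return [m@R.T+[x,y,z] for m in M]
def sil(M,n,shape=(384*S,512*S)):
    im=np.zeros(shape,np.uint8)
    for m in M: cv2.fillConvexPoly(im,cv2.convexHull(np.round((proj(m,n)+.5)*S).astype(np.int32)),1)
    return im>0
def fit(M,masks,x0,z=None):
    big={n:cv2.resize(m.astype(np.float32),None,fx=S,fy=S,interpolation=cv2.INTER_LINEAR)>.5 for n,m in masks.items()}
    def cost(p):
        zz=p[3] if z is None else z; t=0
        for n,b in big.items():
            s=sil(place(M,p[0],p[1],zz,p[2]),n); t+=1-(s&b).sum()/max(1,(s|b).sum())
        return t
    best=None
    for a in x0[2] if np.ndim(x0[2]) else [x0[2]]:
        st=[x0[0],x0[1],a]+([0.] if z is None else [])
        sx=np.array([st]+[np.array(st)+d for d in np.diag([.012,.012,.3,.01][:len(st)])])
        o=minimize(cost,st,method="Nelder-Mead",options=dict(initial_simplex=sx,xatol=2e-4,fatol=1e-4,maxiter=200))
        if best is None or o.fun<best.fun: best=o
    return best.x,best.fun/len(big)
def cuts(t,n):
    return [(np.array(np.nonzero(d["mask"])[::-1]).mean(1),d["p"],d["mask"]) for d in r.cut_out(t,n)]
def match(t,guess,zc,tol=14):
    C={n:cuts(t,n) for n in("scene","top")}; out=[]
    for g in guess:
        m={}
        for n in C:
            u=proj([g[0],g[1],zc],n)[0]; q=[(np.hypot(*(c[0]-u)),i) for i,c in enumerate(C[n])]
            if q and min(q)[0]<tol: m[n]=C[n][min(q)[1]][2]
        out.append(m)
    return out
def tool(R):
    from scipy.spatial.transform import Rotation
    s=r.read_state(); q=s["ee_rot"]; return s,Rotation.from_quat([q[1],q[2],q[3],q[0]]).as_matrix()
E
python3 - <<'E'
from h import *
for n in("scene","top"): r.get_image(n)
G=[(.612,.037),(.518,.076),(.435,.05),(.458,-.04)]
for g,m in zip(G,match("offcut_c",G,.0125)):
    for z in(None,0):
        if m: x,e=fit(OFF,m,(g[0],g[1],[0,.8,1.6,2.4]),z); print("off",list(m),np.round(x,4),round(e,3))
for nm,M,g,zc,a,tol in [("tray",TRAY,[(.5,.315)],.03,3.1,30),("mat",MAT,[(.5,.315)],.0,3.1,30),("tumbler",TUM,[(.63,-.26)],.08,-.3,30)]:
    m=match(nm,g,zc,tol)[0]
    if m: print(nm,list(m),[(k,int(v.sum())) for k,v in m.items()],*[np.round(q,4) for q in fit(M,m,(*g[0],a),.004 if nm=="tray" else 0)])
for n in("scene","top"):
    for d in cuts("start_lever_tip",n)[:2]: print("lever",n,d[0],d[1],d[2].sum())
im=cv2.imread("pics/top0.png")[100:265,95:450]; cv2.imwrite("pics/crop1.png",cv2.resize(im,None,fx=2.25,fy=2.25,interpolation=cv2.INTER_CUBIC))
E
```

```text
off ['scene', 'top'] [0.6091 0.04   1.604  0.0023] 0.081
off ['scene', 'top'] [0.609  0.041  1.5823] 0.1
off ['scene', 'top'] [5.1500e-01 7.8800e-02 1.7884e+00 1.5000e-03] 0.096
off ['scene', 'top'] [0.5142 0.0796 1.7893] 0.106
off ['scene', 'top'] [0.4325 0.0518 1.405  0.0026] 0.139
off ['scene', 'top'] [0.4323 0.0531 1.4196] 0.154
off ['scene', 'top'] [ 4.5550e-01 -4.4200e-02  2.1502e+00  6.0000e-04] 0.283
off ['scene', 'top'] [ 0.4559 -0.0439  2.1533] 0.284
tray ['scene', 'top'] [('scene', 2995), ('top', 4124)] [0.4998 0.3184 3.3555] 0.1612
mat ['scene', 'top'] [('scene', 1289), ('top', 1900)] [0.5027 0.3186 3.3709] 0.7028
tumbler ['top'] [('top', 12574)] [ 0.626  -0.2444 -0.3537] 0.1352
lever scene [159.48888889 225.73333333] 0.55 90
lever top [168.29205607  95.02570093] 0.48 856
lever top [260.02512563 122.06030151] 0.31 199
```

```bash
test -f pics/crop1.png && echo ok
```

```text
ok
```

View pics/crop1.png

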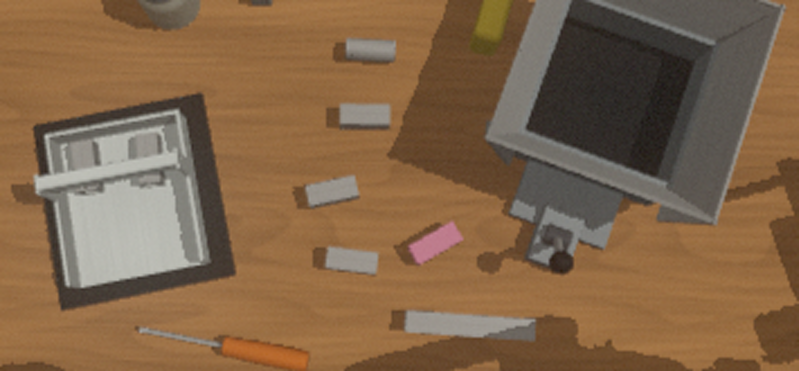

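The crop confirms three grey square offcuts: A at crop (365,116), B at (331,191) and C at (351,260). The pink one is at (435,243), and the white tray on its mat holds two offcuts at the rear. I'll use A and B.

A row can't command a tilt, so my first move checks how the arm behaves at its reach limit.

Emit:
drive_tool(
  motion=[
    [1, [0, 0, -1], 0],
    [1, [0, 0, -1], 0],
    [1, [0, 0, -1], 0],
    [1, [0, 0, -1], 0],
    [1, [0, 0, -1], 0],
    [1, [0, 0, -1], 0],
    [1, [0, 0, -1], 0],
    [1, [0, 0, -1], 0],
    [1, [0, 0, -1], 0],
    [1, [0, 0, -1], 0],
  ],
  squeeze=50,
)

```text
time: 2.43
tool_pos: [0.2619, -0.5666, 0.6336]
ee_rot: [0.001, 0.977, 0.215, 0.0]
force: [-0.1, -1.1, 0.4]
width: 1.0
grip_force: 0.0
```

```bash
python3 - <<'E'
from h import *
s,R=tool(0); print(np.round(R,3).tolist(),np.round(s["qpos"],3),s["time"])
f=lambda a:np.array(a)/2.25+[95,100]
for c in [(488,138),(716,222),(784,8)]: print("tum",np.round(ray(f(c),"top",.142),3))
for c in [(35,127),(203,95),(234,272),(63,308)]: print("mat",np.round(ray(f(c),"top",.004),3))
print("tip", np.round(ray(f((562,262)),"top",.092),3))
E
```

```text
[[0.908, 0.419, 0.0], [0.419, -0.908, -0.001], [-0.0, 0.001, -1.0]] [-1.264  0.344  0.62  -0.     2.176 -0.126] 2.4333
tum [ 0.553 -0.089  0.142]
tum [ 0.469 -0.324  0.142]
tum [ 0.703 -0.408  0.142]
mat [0.589 0.443 0.004]
mat [0.634 0.24  0.004]
mat [0.417 0.192 0.004]
mat [0.371 0.392 0.004]
tip [ 0.429 -0.177  0.092]
```

Emit:
drive_tool(
  motion=[
    [1, [0, 0, -1], 0],
    [1, [0, 0, -1], 0],
    [1, [0, 0, -1], 0],
    [1, [0, 0, -1], 0],
    [1, [0, 0, -1], 0],
    [1, [0, 0, -1], 0],
  ],
)

```text
time: 2.93
tool_pos: [0.2369, -0.5139, 0.7679]
ee_rot: [0.028, 0.976, 0.215, 0.006]
force: [0.1, -0.4, 1.3]
width: 1.001
grip_force: 0.0
```

```bash
python3 - <<'E'
from h import *
s,R=tool(0); print(np.round(R,3).tolist(),np.round(s["qpos"],3),s["time"])
E
```

```text
[[0.908, 0.419, 0.024], [0.419, -0.906, -0.051], [-0.0, 0.057, -0.998]] [-1.283  0.495  0.089  0.013  2.501 -0.134] 2.9333
```

Emit:
drive_tool(
  motion=[
    [1, [0, 1, 0], 0],
    [1, [0, 1, 0], 0],
    [1, [0, 1, 0], 0],
    [1, [0, 1, 0], 0],
  ],
)

```text
time: 3.27
tool_pos: [0.2797, -0.6059, 0.7072]
ee_rot: [0.058, 0.975, 0.214, 0.012]
force: [-0.2, -0.3, -0.6]
width: 1.002
grip_force: 0.0
```

```bash
python3 - <<'E'
from h import *
s,R=tool(0); print(np.round(R,3).tolist(),np.round(s["qpos"],3),s["time"])
E
```

```text
[[0.908, 0.416, 0.049], [0.419, -0.901, -0.108], [-0.001, 0.119, -0.993]] [-1.264  0.602  0.09   0.02   2.332 -0.111] 3.2667
```

```bash
cat > k.py <<'E'
import numpy as np
from scipy.optimize import least_squares
from scipy.spatial.transform import Rotation as Ro
D=[([-1.264,.221,1.528,0,1.395,-.126],[.262,-.567,.230]),([-1.264,.344,.62,0,2.176,-.126],[.2619,-.5666,.6336]),
([-1.283,.495,.089,.013,2.501,-.134],[.2369,-.5139,.7679]),([-1.264,.602,.09,.02,2.332,-.111],[.2797,-.6059,.7072])]
LO=np.array([-2.98,-.91,.09,-1.24,.2,-2.68]);HI=np.array([2.98,2.08,2.57,4.39,2.65,2.68])
S4=1;S6=1;OFF6=-np.pi/2
def fk(q,P):
    a1,h,L1,L2,e,Lt=P; z=lambda a:Ro.from_euler('z',a); y=lambda a:Ro.from_euler('y',a)
    R=z(q[0]); p=R.apply([a1,0,h]); R=R*y(q[1]); p=p+R.apply([0,0,L1]); R=R*y(q[2]); p=p+R.apply([e,0,L2])
    R=R*z(S4*q[3])*y(q[4]); p=p+R.apply([0,0,Lt]); return p,R*z(S6*q[5]+OFF6)
def fitP():
    f=lambda P:np.r_[np.concatenate([fk(q,P)[0]-p for q,p in D]),1e-3*(P-[0,.3,.4,.4,0,.2])]
    return least_squares(f,[0,.3,.4,.4,0,.2]).x
P=np.array(fitP())
def ik(p,Rt,q0,w=1.0,P=P):
    f=lambda q:np.r_[fk(q,P)[0]-p, w*(Rt.inv()*fk(q,P)[1]).as_rotvec()]
    return least_squares(f,np.clip(q0,LO+1e-6,HI-1e-6),bounds=(LO,HI))
E
python3 - <<'E'
from k import *
print(np.round(P,4))
for q,p in D:
    a,R=fk(q,P); print(np.round(a-p,4),np.round(R.as_matrix(),3).tolist())
E
```

```text
[0.1335 1.5213 0.059  0.5008 0.0632 1.1953]
[-0.0732 -0.029   0.0025] [[-0.908, -0.419, -0.001], [-0.419, 0.908, 0.002], [-0.0, 0.002, -1.0]]
[-0.0799 -0.008  -0.0184] [[-0.908, -0.419, 0.0], [-0.419, 0.908, -0.002], [0.0, -0.002, -1.0]]
[-0.0696 -0.0184 -0.0051] [[-0.908, -0.418, 0.023], [-0.419, 0.906, -0.052], [0.0, -0.057, -0.998]]
[-0.0593 -0.0325  0.021 ] [[-0.908, -0.416, 0.049], [-0.419, 0.902, -0.107], [0.0, -0.118, -0.993]]
```

```bash
sed -i 's/OFF6=-np.pi/OFF6=np.pi/; s/a1,h,L1,L2,e,Lt=P/a1,h,L1,L2,e,Lt,d=P/; s/apply(\[e,0,L2\])/apply([e,d,L2])/; s/\[0,.3,.4,.4,0,.2\]/[0,.3,.4,.4,0,.2,.078]/g; s/1e-3\*(P/1e-2*(P/' k.py
python3 - <<'E'
from k import *
print(np.round(P,4))
for q,p in D:
    a,R=fk(q,P); print(np.round(a-p,4))
# fit weight of tilt: simulate 6 up rows then 4 out rows
for w in(.05,.1,.2,.3,.5,1,2):
    q=np.array(D[1][0]);p,R=fk(q,P)
    for sh in [[0,0,-.04]]*6+[[0,.04,0]]*4:
        p2=p+R.apply(sh); s=ik(p2,R,q,w); q=s.x; p,R=fk(q,P)
    print(w,np.round(q,3),np.round(p,3),np.round(R.as_matrix()[:,2],3))
E
```

```text
[0.0009 0.3136 0.4099 0.5476 0.0523 0.335  0.0786]
[ 0.0001  0.0001 -0.    ]
[ 0.0001 -0.0001  0.0002]
[-0.     -0.0001 -0.    ]
[-0.0002  0.0001 -0.0001]
0.05 [-1.312  0.377  0.09   0.141  1.767 -0.08 ] [ 0.301 -0.651  0.956] [ 0.332 -0.719 -0.611]
0.1 [-1.308  0.391  0.09   0.131  1.825 -0.081] [ 0.299 -0.647  0.931] [ 0.313 -0.677 -0.667]
0.2 [-1.294  0.441  0.09   0.099  1.997 -0.087] [ 0.293 -0.634  0.857] [ 0.243 -0.526 -0.815]
0.3 [-1.281  0.497  0.09   0.067  2.153 -0.095] [ 0.286 -0.618  0.793] [ 0.165 -0.357 -0.919]
0.5 [-1.269  0.564  0.09   0.031  2.31  -0.108] [ 0.277 -0.599  0.733] [ 0.074 -0.161 -0.984]
1 [-1.263  0.606  0.09   0.009  2.397 -0.118] [ 0.272 -0.587  0.702] [ 0.02  -0.044 -0.999]
2 [-1.261e+00  6.180e-01  9.000e-02  2.000e-03  2.420e+00 -1.210e-01] [ 0.27  -0.584  0.695] [ 0.005 -0.012 -1.   ]
```

```bash
cat > plan.py <<'E'
from h import *
def go(tp,spin=0,full=True):
    """shift (tool units of 40 mm) from here to tp after a spin of `spin` degrees, with row counts"""
    s,R=tool(0); a=np.radians(spin); Rz=np.array([[np.cos(a),-np.sin(a),0],[np.sin(a),np.cos(a),0],[0,0,1]])
    R2=R@Rz; v=R2.T@(np.array(tp)-s["tool_pos"])/.04
    print("t",round(s["time"],2),"q",np.round(s["qpos"],2),"z",np.round(R[:,2],3),"y az",round(np.degrees(np.arctan2(R[1,1],R[0,1])),1),"w",np.round(s["width"],2))
    print(" spin units",round(spin/6,2)," shift units",np.round(v,2)," norm",round(np.linalg.norm(v),1)); return v
E
python3 - <<'E'
from plan import *
go((.609,.040,.16)); 
import k; from k import *
# feasibility of tilted grasp/pour, both tilt senses
yaw=3.357; xt=np.array([np.cos(yaw),np.sin(yaw),0]); yt=np.array([-xt[1],xt[0],0]); zt=np.array([0,0,1.])
H=np.array([.4998,.3184,.004])-.02*xt+.085*zt
al=np.radians(42)
for sg in(1,-1):
  a=sg*np.sin(al)*yt-np.cos(al)*zt
  for flip in(1,-1):
    Y=flip*xt; R0=Ro.from_matrix(np.c_[np.cross(Y,a),Y,a])
    for nm,Rt,p in [("grasp",R0,H+.01*a),("lift",R0,H+.01*a+[0,0,.2]),("pre",R0,np.array([.6,-.25,.35])),("pour",Ro.from_rotvec(a*sg*np.pi/2)*R0,np.array([.6,-.25,.3]))]:
        best=min((ik(p,Rt,[np.arctan2(p[1],p[0]),.5,1.3,q4,1.4,q6],.3) for q4 in(-.8,0,1,2,3) for q6 in(-2,0,2)),key=lambda s:s.cost)
        print(sg,flip,nm,"%.1e"%best.cost,np.round(best.x,2))
E
```

```text
t 3.27 q [-1.26  0.6   0.09  0.02  2.33 -0.11] z [ 0.049 -0.108 -0.993] y az -65.2 w 1.0
 spin units 0.0  shift units [ 14.25 -12.75  12.24]  norm 22.7
1 1 grasp 2.7e-28 [ 0.74  0.66  1.4  -0.62  1.51 -2.44]
1 1 lift 5.4e-21 [ 0.74  0.45  1.3  -0.63  1.76 -2.62]
1 1 pre 1.0e-03 [-0.28 -0.01  1.66 -0.58  1.18  2.68]
1 1 pour 1.9e-27 [-0.2   0.06  1.74 -0.75  1.13 -1.73]
1 -1 grasp 1.6e-26 [ 0.74  0.66  1.4  -0.62  1.51  0.7 ]
1 -1 lift 3.5e-29 [ 0.74  0.45  1.3  -0.63  1.76  0.52]
1 -1 pre 4.9e-30 [-0.2   0.03  1.68 -0.72  1.2  -0.23]
1 -1 pour 1.9e-29 [-0.2   0.06  1.74 -0.75  1.13  1.41]
-1 1 grasp 1.7e-23 [0.06 0.39 1.8  0.78 1.22 2.6 ]
-1 1 lift 7.6e-04 [0.01 0.13 1.74 0.79 1.48 2.68]
-1 1 pre 4.4e-26 [-0.73  0.65  0.91  0.49  2.16  2.36]
-1 1 pour 3.6e-28 [-0.73  0.66  0.97  0.47  2.08  0.74]
-1 -1 grasp 1.4e-30 [ 0.06  0.39  1.8   0.78  1.22 -0.55]
-1 -1 lift 2.9e-30 [ 0.06  0.13  1.7   0.72  1.49 -0.29]
-1 -1 pre 5.6e-28 [-0.73  0.65  0.91  0.49  2.16 -0.78]
-1 -1 pour 4.7e-26 [-0.73  0.66  0.97  0.47  2.08 -2.4 ]
```

Emit:
drive_tool(
  motion=[
    [1, [0.62, -0.55, 0.53], 0],
    [1, [0.62, -0.55, 0.53], 0],
    [1, [0.62, -0.55, 0.53], 0],
    [1, [0.62, -0.55, 0.53], 0],
    [1, [0.62, -0.55, 0.53], 0],
    [1, [0.62, -0.55, 0.53], 0],
    [1, [0.62, -0.55, 0.53], 0],
    [1, [0.62, -0.55, 0.53], 0],
    [1, [0.62, -0.55, 0.53], 0],
    [1, [0.62, -0.55, 0.53], 0],
  ],
)

```text
time: 4.1
tool_pos: [0.4112, -0.3537, 0.4987]
ee_rot: [0.058, 0.975, 0.214, 0.014]
force: [-0.1, -0.3, 0.4]
width: 1.003
grip_force: 0.0
```

Emit:
drive_tool(
  motion=[
    [1, [0.62, -0.55, 0.53], 0],
    [1, [0.62, -0.55, 0.53], 0],
    [1, [0.62, -0.55, 0.53], 0],
    [1, [0.62, -0.55, 0.53], 0],
    [1, [0.62, -0.55, 0.53], 0],
    [1, [0.62, -0.55, 0.53], 0],
    [1, [0.62, -0.55, 0.53], 0],
    [1, [0.62, -0.55, 0.53], 0],
    [1, [0.62, -0.55, 0.53], 0],
    [1, [0.62, -0.55, 0.53], 0],
  ],
)

```text
time: 4.93
tool_pos: [0.5559, -0.0733, 0.2637]
ee_rot: [0.056, 0.975, 0.214, 0.015]
force: [0.5, -0.4, 0.4]
width: 0.999
grip_force: 0.0
```

Emit:
drive_tool(
  motion=[
    [0.8, [0, 0, 0], -1],
    [0.8, [0, 0, 0], -1],
    [0.8, [0, 0, 0], -1],
    [0.8, [0, 0, 0], -1],
    [0.8, [0, 0, 0], -1],
    [0.8, [0, 0, 0], -1],
    [0.8, [0, 0, 0], -1],
    [0.8, [0, 0, 0], -1],
    [0.8, [0, 0, 0], -1],
    [0.8, [0, 0, 0], -1],
  ],
)

```text
time: 5.77
tool_pos: [0.5555, -0.0748, 0.2645]
ee_rot: [0.056, 0.736, 0.675, -0.015]
force: [-0.2, 0.4, -1.0]
width: 0.798
grip_force: 0.0
```

```bash
python3 - <<'E'
from plan import *
s,R=tool(0); print(s["tool_pos"],np.degrees(np.arctan2(R[1,1],R[0,1])))
az=np.degrees(np.arctan2(R[1,1],R[0,1])); sp=az-1.3
go((.609,.040,.06),sp)
E
```

```text
[ 0.5554826  -0.07484009  0.26452432] -4.759572485946229
t 5.77 q [-0.22 -0.    1.71 -0.09  1.36 -0.12] z [ 0.053 -0.103 -0.993] y az -4.8 w 0.8
 spin units -1.01  shift units [3.36 1.14 4.85]  norm 6.0
```

Emit:
drive_tool(
  motion=[
    [0.7, [0, 0, 0], -1],
    [0.7, [0.56, 0.19, 0.81], 0],
    [0.7, [0.56, 0.19, 0.81], 0],
    [0.7, [0.56, 0.19, 0.81], 0],
    [0.7, [0.56, 0.19, 0.81], 0],
    [0.7, [0.56, 0.19, 0.81], 0],
    [0.7, [0.56, 0.19, 0.81], 0],
    [0.7, [0.04, -0.02, 0.41], 0],
    [0.7, [0.04, -0.02, 0.41], 0],
    [0.7, [0.04, -0.02, 0.41], 0],
  ],
)

```text
time: 6.6
tool_pos: [0.6094, 0.0403, 0.0087]
ee_rot: [0.054, 0.701, 0.711, -0.018]
force: [-0.6, 0.4, -0.3]
width: 0.694
grip_force: 0.0
```

Emit:
drive_tool(
  motion=[
    [0.1, [0, 0, 0], 0],
    [0.1, [0, 0, 0], 0],
    [0.1, [0, 0, 0], 0],
    [0.1, [0, 0, 0], 0],
    [0.1, [0, 0, 0], 0],
    [0.1, [0, 0, 0], 0],
  ],
  squeeze=40,
)

```text
time: 7.1
tool_pos: [0.6097, 0.0396, 0.0102]
ee_rot: [0.054, 0.701, 0.711, -0.018]
force: [-1.2, 0.4, 7.1]
width: 0.281
grip_force: 40.3
```

```bash
python3 - <<'E'
from plan import *
s,R=tool(0); print(s["tool_pos"],s["width"],s["grip_force"],s["force"])
go(s["tool_pos"]+[0,0,.10],0)
yaw=3.357; xt=np.array([np.cos(yaw),np.sin(yaw),0]); yt=np.array([-xt[1],xt[0],0])
T=np.array([.4998,.3184,.004]); az=np.degrees(np.arctan2(R[1,1],R[0,1]))
for y in(.035,-.035):
    p=T+.05*xt+y*yt; print(y,p); go([p[0],p[1],.13],az+77.7)
E
```

```text
[0.60974448 0.03956018 0.01018857] 0.28121330864897026 40.331174377352 [-1.2338154   0.36002017  7.09727149]
t 7.1 q [-0.01  0.41  1.75 -0.13  0.94  0.05] z [ 0.051 -0.102 -0.993] y az 0.9 w 0.28
 spin units 0.0  shift units [-0.26  0.13 -2.48]  norm 2.5
0.035 [0.45843662 0.2735216  0.004     ]
t 7.1 q [-0.01  0.41  1.75 -0.13  0.94  0.05] z [ 0.051 -0.102 -0.993] y az 0.9 w 0.28
 spin units 13.1  shift units [-2.37 -6.14 -3.77]  norm 7.6
-0.035 [0.44347444 0.34190386 0.004     ]
t 7.1 q [-0.01  0.41  1.75 -0.13  0.94  0.05] z [ 0.051 -0.102 -0.993] y az 0.9 w 0.28
 spin units 13.1  shift units [-2.37 -7.88 -3.96]  norm 9.1
```

Emit:
drive_tool(
  motion=[
    [0.1, [0, 0, -0.8], 0],
    [0.1, [0, 0, -0.8], 1],
    [0.1, [0, 0, -0.8], 1],
    [0.1, [0, 0, -0.8], 1],
    [0.1, [0, 0, -0.2], 1],
    [0.1, [0, 0, 0], 1],
    [0.1, [0, 0, 0], 1],
    [0.1, [0, 0, 0], 1],
    [0.1, [0, 0, 0], 1],
    [0.1, [0, 0, 0], 1],
  ],
)

```text
time: 7.93
tool_pos: [0.6014, 0.0535, 0.1434]
ee_rot: [0.056, 0.948, 0.312, 0.007]
force: [-0.1, -0.1, -1.3]
width: 0.277
grip_force: 39.6
```

Emit:
drive_tool(
  motion=[
    [0.1, [0, 0, 0], 1],
    [0.1, [0, 0, 0], 1],
    [0.1, [0, 0, 0], 1],
    [0.1, [0, 0, 0], 1],
    [0.1, [0, 0, 0], 0.1],
  ],
)

```text
time: 8.35
tool_pos: [0.6014, 0.0535, 0.1433]
ee_rot: [0.053, 0.993, 0.104, 0.019]
force: [1.0, -0.3, -1.3]
width: 0.282
grip_force: 39.6
```

```bash
python3 - <<'E'
from plan import *
s,R=tool(0); print(s["tool_pos"],s["width"],s["grip_force"])
go([.4435,.3419,.10]); go(s["tool_pos"]-[0,0,.1]); print(np.round(R,3))
E
```

```text
[0.60143128 0.05346043 0.14328359] 0.2818551642812112 39.63092258723918
t 8.35 q [ 0.02  0.22  1.7  -0.11  1.18  1.42] z [ 0.048 -0.102 -0.994] y az -78.1 w 0.28
 spin units 0.0  shift units [-2.39 -7.94  0.15]  norm 8.3
t 8.35 q [ 0.02  0.22  1.7  -0.11  1.18  1.42] z [ 0.048 -0.102 -0.994] y az -78.1 w 0.28
 spin units 0.0  shift units [-0.06 -0.27  2.48]  norm 2.5
[[ 0.978  0.204  0.048]
 [ 0.208 -0.973 -0.102]
 [ 0.026  0.109 -0.994]]
```

Emit:
drive_tool(
  motion=[
    [0.1, [-0.27, -0.88, 0.02], 0],
    [0.1, [-0.27, -0.88, 0.02], 0],
    [0.1, [-0.27, -0.88, 0.02], 0],
    [0.1, [-0.27, -0.88, 0.02], 0],
    [0.1, [-0.27, -0.88, 0.02], 0],
    [0.1, [-0.27, -0.88, 0.02], 0],
    [0.1, [-0.27, -0.88, 0.02], 0],
    [0.1, [-0.27, -0.88, 0.02], 0],
    [0.1, [-0.27, -0.88, 0.02], 0],
    [0.1, [0, 0, 0], 0],
  ],
)

```text
time: 9.18
tool_pos: [0.437, 0.3447, 0.0979]
ee_rot: [0.052, 0.992, 0.11, 0.017]
force: [-0.4, 0.8, -1.1]
width: 0.283
grip_force: 39.7
```

Emit:
drive_tool(
  motion=[
    [0.1, [-0.02, -0.07, 0.62], 0],
    [0.1, [-0.02, -0.07, 0.62], 0],
    [0.1, [-0.02, -0.07, 0.6], 0],
    [0.1, [0, 0, 0], 0],
  ],
)

```text
time: 9.52
tool_pos: [0.4377, 0.3386, 0.0208]
ee_rot: [0.055, 0.993, 0.107, 0.015]
force: [-1.3, -0.0, -1.4]
width: 0.28
grip_force: 39.2
```

Emit:
drive_tool(
  motion=[
    [0.42, [0, 0, 0], 0],
    [0.42, [0, 0, 0], 0],
    [0.42, [0, 0, 0], 0],
  ],
)

```text
time: 9.77
tool_pos: [0.4416, 0.3408, 0.0265]
ee_rot: [0.053, 0.993, 0.106, 0.02]
force: [0.2, -0.1, 0.4]
width: 0.42
grip_force: 0.0
```

Emit:
drive_tool(
  motion=[
    [0.42, [0, 0, -0.5], 0],
    [0.42, [0.02, 0.07, -1], 0],
    [0.42, [0.02, 0.07, -1], 0],
  ],
)

```text
time: 10.02
tool_pos: [0.4374, 0.3446, 0.1255]
ee_rot: [0.054, 0.993, 0.106, 0.017]
force: [1.3, 0.4, 1.3]
width: 0.417
grip_force: 0.0
```

```bash
python3 - <<'E'
from plan import *
s,R=tool(0); az=np.degrees(np.arctan2(R[1,1],R[0,1]))
# offcut B yaw 1.789 -> closing az 12.5
go([.515,.079,.12]); go([.515,.079,.06],az-12.5)
E
```

```text
t 10.02 q [ 0.59  0.19  1.78 -0.12  1.2   1.99] z [ 0.046 -0.103 -0.994] y az -77.9 w 0.42
 spin units 0.0  shift units [0.48 6.84 0.91]  norm 6.9
t 10.02 q [ 0.59  0.19  1.78 -0.12  1.2   1.99] z [ 0.046 -0.103 -0.994] y az -77.9 w 0.42
 spin units -15.06  shift units [-6.68  0.4   2.4 ]  norm 7.1
```

Emit:
drive_tool(
  motion=[
    [0.7, [0.07, 0.98, 0.1], 0],
    [0.7, [0.07, 0.98, 0.1], 0],
    [0.7, [0.07, 0.98, 0.1], 0],
    [0.7, [0.07, 0.98, 0.1], 0],
    [0.7, [0.07, 0.98, 0.1], -1],
    [0.7, [0, 0, 0], -1],
    [0.7, [0, 0, 0], -1],
    [0.7, [0, 0, 0], -1],
    [0.7, [0, 0, 0], -1],
    [0.7, [0, 0, 0], -1],
  ],
)

```text
time: 10.85
tool_pos: [0.4946, 0.1555, 0.1283]
ee_rot: [0.057, 0.91, 0.41, 0.002]
force: [-0.4, -1.1, -0.5]
width: 0.701
grip_force: 0.0
```

Emit:
drive_tool(
  motion=[
    [0.7, [0, 0, 0], -1],
    [0.7, [0, 0, 0], -1],
    [0.7, [0, 0, 0], -1],
    [0.7, [0, 0, 0], -1],
    [0.7, [0, 0, 0], -1],
    [0.7, [0, 0, 0], -1],
    [0.7, [0, 0, 0], -1],
    [0.7, [0, 0, 0], -1],
    [0.7, [0, 0, 0], -1],
  ],
)

```text
time: 11.6
tool_pos: [0.4945, 0.1558, 0.1283]
ee_rot: [0.051, 0.625, 0.779, -0.024]
force: [-1.2, 0.1, -0.6]
width: 0.699
grip_force: 0.0
```

```bash
python3 - <<'E'
from plan import *
r.get_image("top"); r.get_image("scene")
for g,m in zip([(.515,.079)],match("offcut_c",[(.515,.079)],.0125)):
    print(list(m)); 
    if m: print(fit(OFF,m,(g[0],g[1],1.79),0))
go([.515,.079,.06]); go([.515,.079,.010])
E
```

```text
['scene', 'top']
(array([0.51459831, 0.07889177, 1.81810827]), np.float64(0.07951161391014949))
t 11.8 q [ 0.22  0.06  1.91 -0.12  1.15  0.06] z [ 0.049 -0.101 -0.994] y az 12.1 w 0.7
 spin units 0.0  shift units [-1.79  0.06  1.9 ]  norm 2.6
t 11.8 q [ 0.22  0.06  1.91 -0.12  1.15  0.06] z [ 0.049 -0.101 -0.994] y az 12.1 w 0.7
 spin units 0.0  shift units [-1.65  0.03  3.14]  norm 3.5
```

Emit:
drive_tool(
  motion=[
    [0.7, [-0.6, 0.02, 0.63], 0],
    [0.7, [-0.6, 0.02, 0.63], 0],
    [0.7, [-0.6, 0.02, 0.63], 0],
    [0.7, [0.05, -0.01, 0.42], 0],
    [0.7, [0.05, -0.01, 0.42], 0],
    [0.7, [0.04, -0.01, 0.4], 0],
    [0.7, [0, 0, 0], 0],
  ],
)

```text
time: 12.38
tool_pos: [0.5121, 0.0781, 0.0065]
ee_rot: [0.049, 0.628, 0.776, -0.027]
force: [-1.8, 0.1, 0.1]
width: 0.702
grip_force: 0.0
```

Emit:
drive_tool(
  motion=[
    [0.1, [0, 0, 0], 0],
    [0.1, [0, 0, 0], 0],
    [0.1, [0, 0, 0], 0],
    [0.1, [0, 0, 0], 0],
    [0.1, [0, 0, 0], 0],
    [0.1, [0, 0, 0], 0],
  ],
  squeeze=40,
)

```text
time: 12.88
tool_pos: [0.5161, 0.079, 0.0111]
ee_rot: [0.052, 0.627, 0.777, -0.024]
force: [-0.8, 0.2, 6.8]
width: 0.282
grip_force: 40.2
```

Emit:
drive_tool(
  motion=[
    [0.1, [0, 0, -0.9], 0],
    [0.1, [0, 0, -0.9], 1],
    [0.1, [0, 0, -0.9], 1],
    [0.1, [0, 0, -0.5], 1],
    [0.1, [0, 0, 0], 1],
    [0.1, [0, 0, 0], 1],
    [0.1, [0, 0, 0], 1],
    [0.1, [0, 0, 0], 1],
    [0.1, [0, 0, 0], 1],
    [0.1, [0, 0, 0], 1],
  ],
)

```text
time: 13.72
tool_pos: [0.5083, 0.0918, 0.1367]
ee_rot: [0.056, 0.913, 0.405, 0.001]
force: [0.7, -0.6, -0.6]
width: 0.28
grip_force: 39.7
```

Emit:
drive_tool(
  motion=[
    [0.1, [0, 0, 0], 1],
    [0.1, [0, 0, 0], 1],
    [0.1, [0, 0, 0], 1],
    [0.1, [0, 0, 0], 1],
    [0.1, [0, 0, 0], 1],
    [0.1, [0, 0, 0], 1],
    [0.1, [0, 0, 0], 0],
  ],
)

```text
time: 14.3
tool_pos: [0.5083, 0.0918, 0.1366]
ee_rot: [0.053, 0.993, 0.104, 0.018]
force: [-0.2, -0.1, -0.6]
width: 0.281
grip_force: 39.7
```

```bash
python3 - <<'E'
from plan import *
s,R=tool(0); print(s["tool_pos"],s["width"],s["grip_force"])
go([.4584,.2735,.10]); go(s["tool_pos"]-[0,0,.1])
E
```

```text
[0.50828986 0.09182506 0.13662517] 0.28134561745824016 39.70954366028309
t 14.3 q [ 0.09  0.03  1.92 -0.12  1.15  1.5 ] z [ 0.047 -0.102 -0.994] y az -78.1 w 0.28
 spin units 0.0  shift units [-0.29 -4.77  0.39]  norm 4.8
t 14.3 q [ 0.09  0.03  1.92 -0.12  1.15  1.5 ] z [ 0.047 -0.102 -0.994] y az -78.1 w 0.28
 spin units 0.0  shift units [-0.06 -0.27  2.48]  norm 2.5
```

Emit:
drive_tool(
  motion=[
    [0.1, [-0.06, -0.95, 0.08], 0],
    [0.1, [-0.06, -0.95, 0.08], 0],
    [0.1, [-0.06, -0.95, 0.08], 0],
    [0.1, [-0.06, -0.95, 0.08], 0],
    [0.1, [-0.06, -0.95, 0.08], 0],
    [0.1, [0, 0, 0], 0],
    [0.1, [-0.02, -0.07, 0.62], 0],
    [0.1, [-0.02, -0.07, 0.62], 0],
    [0.1, [-0.02, -0.07, 0.6], 0],
    [0.1, [0, 0, 0], 0],
  ],
)

```text
time: 15.13
tool_pos: [0.4548, 0.2713, 0.0218]
ee_rot: [0.054, 0.993, 0.108, 0.015]
force: [-0.2, -0.4, -0.8]
width: 0.28
grip_force: 40.7
```

Emit:
drive_tool(
  motion=[
    [0.42, [0, 0, 0], 0],
    [0.42, [0, 0, 0], 0],
    [0.42, [0, 0, 0], 0],
  ],
)

```text
time: 15.38
tool_pos: [0.4586, 0.2728, 0.0271]
ee_rot: [0.053, 0.993, 0.106, 0.019]
force: [-0.4, 0.2, -0.3]
width: 0.419
grip_force: 0.0
```

Emit:
drive_tool(
  motion=[
    [0.42, [0, 0, -0.5], 0],
    [0.42, [0.02, 0.07, -1], 0],
    [0.42, [0.02, 0.07, -1], 0],
    [0.42, [0, 0.5, -0.5], 0],
    [0.42, [0, 1, 0], 0],
    [0.42, [0, 1, 0], 0],
    [0.42, [0, 1, 0], 0],
    [0.42, [0, 1, 0], 0],
    [0.42, [0, 1, 0], 0],
  ],
)

```text
time: 16.13
tool_pos: [0.5009, 0.0639, 0.1716]
ee_rot: [0.053, 0.993, 0.106, 0.02]
force: [1.5, -0.2, -1.0]
width: 0.421
grip_force: 0.0
```

```bash
python3 - <<'E'
from plan import *
ims=[]
for n,(a,b,c,d) in {"top":(120,250,90,290),"scene":(160,290,230,430)}.items():
    im=r.get_image(n); ims.append(cv2.resize(im[a:b,c:d],None,fx=3,fy=3,interpolation=cv2.INTER_CUBIC)[:, :])
cv2.imwrite("pics/c2.png",cv2.resize(np.vstack(ims),None,fx=.75,fy=.75))
s,R=tool(0); print(s["tool_pos"])
# simulate tilting: find where/what to push so that tilt az=-78, alpha=42
import k; from k import *
print("fk err",fk(s["qpos"],P)[0]-s["tool_pos"], np.round(fk(s["qpos"],P)[1].as_matrix()[:,2],3))
E
```

```text
[0.50242518 0.06052466 0.17238279]
fk err [ 9.83120300e-04 -3.89372098e-05 -1.93150669e-04] [ 0.052 -0.104 -0.993]
```

View pics/c2.png

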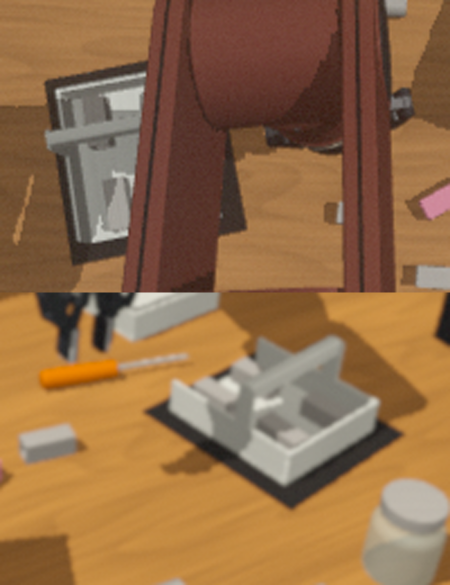

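The tray now holds four pieces: the scene crop shows the two new ones in its front half, near crop (215,385) and (245,370), ahead of the originals. Next I plan how to tilt the tool at the reach limit.

```bash
cat > sim.py <<'E'
from k import *
def run(q,rows,w=.55,world=None):
    p,R=fk(q,P)
    for sh,sp in rows:
        p2=p+R.apply(np.array(sh)*.04); R2=R*Ro.from_euler('z',np.radians(6*sp)); q=ik(p2,R2,q,w).x; p,R=fk(q,P)
    return q,p,R
E
python3 - <<'E'
from plan import *; from sim import *
s,R=tool(0); R0=Ro.from_matrix(R)
az=np.radians(-79); o=np.array([np.cos(az),np.sin(az),0])
for rad,z in((.62,.66),(.72,.6)):
    p=o*rad+[0,0,z]; st=ik(p,R0,[az,.5,.3,0,2.2,1],.3)
    for be in(0,30,60,80):
        q=st.x; pp,RR=fk(q,P); out=[]
        for i in range(30):
            v=(o*np.cos(np.radians(be))+[0,0,np.sin(np.radians(be))])*.04
            q=ik(pp+v,RR,q,.55).x; pp,RR=fk(q,P)
            if i%5==4: a=RR.as_matrix()[:,2]; out.append((int(np.degrees(np.arccos(-a[2]))),int(np.degrees(np.arctan2(a[1],a[0])))))
        print(rad,z,"%.0e"%st.cost,be,out,np.round(pp,2),np.round(q,2))
E
```

```text
0.62 0.66 1e-25 0 [(9, -68), (16, -72), (24, -74), (32, -75), (41, -76), (49, -77)] [ 0.23 -1.16  0.33] [-1.47  1.21  0.09  0.11  0.98 -0.11]
0.62 0.66 1e-25 30 [(11, -69), (19, -73), (28, -74), (37, -75), (46, -76), (55, -76)] [ 0.21 -1.03  0.7 ] [-1.49  0.82  0.09  0.13  1.26 -0.08]
0.62 0.66 1e-25 60 [(11, -69), (19, -73), (28, -74), (37, -75), (46, -75), (55, -76)] [ 0.15 -0.73  0.96] [-1.56  0.4   0.09  0.19  1.7  -0.06]
0.62 0.66 1e-25 80 [(10, -69), (17, -72), (25, -73), (33, -74), (41, -75), (50, -75)] [ 0.1  -0.47  1.03] [-1.77  0.12  0.09  0.39  2.08 -0.05]
0.72 0.6 3e-20 0 [(11, -70), (19, -73), (27, -75), (35, -76), (44, -76), (52, -77)] [ 0.24 -1.18  0.29] [-1.47  1.27  0.09  0.12  0.87 -0.12]
0.72 0.6 3e-20 30 [(13, -70), (22, -74), (31, -75), (40, -76), (49, -76), (58, -77)] [ 0.21 -1.06  0.67] [-1.48  0.88  0.09  0.13  1.17 -0.09]
0.72 0.6 3e-20 60 [(12, -70), (21, -73), (30, -74), (38, -75), (48, -76), (57, -76)] [ 0.16 -0.78  0.94] [-1.54  0.45  0.09  0.17  1.61 -0.07]
0.72 0.6 3e-20 80 [(11, -69), (18, -72), (26, -74), (34, -75), (43, -75), (51, -75)] [ 0.11 -0.52  1.03] [-1.7   0.17  0.09  0.32  1.99 -0.05]
```

Emit:
drive_tool(
  motion=[
    [0.5, [0, 0, -1], -1],
    [0.5, [0, 0, -1], -1],
    [0.5, [0, 0, -1], -1],
    [0.5, [0, 0, -1], -1],
    [0.5, [0, 0, -1], -1],
    [0.5, [0, 0, -1], -1],
    [0.5, [0, 0, -1], -1],
    [0.5, [0, 0, -1], -1],
    [0.5, [0, 0, -1], -1],
    [0.5, [0, 0, -1], -1],
  ],
)

```text
time: 17.07
tool_pos: [0.4799, 0.1072, 0.5702]
ee_rot: [0.056, 0.805, 0.591, -0.01]
force: [0.5, -0.6, 0.6]
width: 0.501
grip_force: 0.0
```

Emit:
drive_tool(
  motion=[
    [0.5, [0, 0, -1], -1],
    [0.5, [0, 0, -1], -1],
    [0.5, [0, 0, 0], -1],
    [0.5, [0, 0, 0], -1],
    [0.5, [0, 0, 0], -1],
  ],
)

```text
time: 17.48
tool_pos: [0.4767, 0.1153, 0.6486]
ee_rot: [0.052, 0.625, 0.779, -0.023]
force: [0.5, 0.0, -0.6]
width: 0.496
grip_force: 0.0
```

```bash
python3 - <<'E'
from plan import *; from sim import *
s,R=tool(0); print(s["tool_pos"])
az=np.radians(-81); o=np.array([np.cos(az),np.sin(az),0])
v=go(o*.66+[0,0,.64]); n=int(np.ceil(np.linalg.norm(v)))
u=np.round(v/n,2); print(n,u)
q,p,RR=run(s["qpos"],[(u,0)]*n)
print(np.round(p,3),np.round(q,2),np.round(RR.as_matrix()[:,2],3))
for be in(45,):
  for A in(-78,-81,-84):
    b=np.radians(A);oo=np.array([np.cos(b),np.sin(b),0]); w=oo*np.cos(np.radians(be))+[0,0,np.sin(np.radians(be))]
    # constant tool-frame push
    qq,pp,R2=q,p,RR
    for i in range(24):
        v=np.clip(R2.inv().apply(w),-1,1); qq,pp,R2=run(qq,[(v,0)])
        if i in(0,8,16,20,23):
            a=R2.as_matrix()[:,2]; print(A,i,np.round(v,2),np.degrees(np.arccos(-a[2])).round(1),np.degrees(np.arctan2(a[1],a[0])).round(1),np.round(pp,2),np.round(qq,2))
E
```

```text
[0.47673545 0.11530531 0.64859193]
t 17.48 q [ 0.15 -0.02  1.01 -0.13  2.11 -0.14] z [ 0.051 -0.101 -0.994] y az 12.6 w 0.5
 spin units 0.0  shift units [-16.59 -13.31   1.67]  norm 21.3
22 [-0.75 -0.6   0.08]
[ 0.108 -0.648  0.636] [-1.55  0.33  0.63  0.06  2.07 -1.74] [ 0.051 -0.101 -0.994]
-78 0 [-0.78  0.01 -0.63] 6.5 -63.0 [ 0.11 -0.68  0.66] [-1.54  0.51  0.33  0.06  2.2  -1.72]
-78 8 [-0.88  0.01 -0.47] 19.0 -73.8 [ 0.13 -0.74  0.71] [-1.53  0.62  0.09  0.09  2.11 -1.69]
-78 16 [-0.97  0.01 -0.24] 33.2 -76.0 [ 0.15 -0.8   0.76] [-1.52  0.61  0.09  0.11  1.87 -1.67]
-78 20 [-0.99  0.01 -0.11] 40.5 -76.5 [ 0.16 -0.83  0.78] [-1.51  0.61  0.09  0.12  1.74 -1.66]
-78 23 [-1.    0.01 -0.01] 46.0 -76.7 [ 0.17 -0.86  0.8 ] [-1.51  0.61  0.09  0.12  1.64 -1.66]
-81 0 [-0.78 -0.02 -0.63] 6.5 -63.0 [ 0.11 -0.68  0.66] [-1.55  0.51  0.33  0.06  2.2  -1.73]
-81 8 [-0.88 -0.03 -0.47] 19.0 -74.1 [ 0.12 -0.74  0.71] [-1.55  0.62  0.09  0.09  2.11 -1.7 ]
-81 16 [-0.97 -0.03 -0.24] 33.2 -76.7 [ 0.14 -0.8   0.76] [-1.55  0.61  0.09  0.12  1.87 -1.69]
-81 20 [-0.99 -0.03 -0.11] 40.5 -77.3 [ 0.14 -0.84  0.78] [-1.55  0.61  0.09  0.13  1.74 -1.69]
-81 23 [-1.   -0.03 -0.02] 46.0 -77.7 [ 0.15 -0.86  0.8 ] [-1.55  0.61  0.09  0.14  1.64 -1.69]
-84 0 [-0.78 -0.06 -0.63] 6.5 -63.0 [ 0.11 -0.68  0.66] [-1.55  0.51  0.33  0.06  2.2  -1.73]
-84 8 [-0.88 -0.07 -0.47] 18.9 -74.5 [ 0.11 -0.74  0.71] [-1.56  0.62  0.09  0.1   2.11 -1.71]
-84 16 [-0.97 -0.07 -0.24] 33.1 -77.4 [ 0.12 -0.81  0.76] [-1.58  0.61  0.09  0.13  1.88 -1.71]
-84 20 [-0.99 -0.07 -0.11] 40.4 -78.2 [ 0.12 -0.84  0.78] [-1.58  0.61  0.09  0.14  1.75 -1.71]
-84 23 [-1.   -0.07 -0.02] 46.0 -78.6 [ 0.12 -0.87  0.8 ] [-1.58  0.61  0.09  0.15  1.65 -1.71]
```

Emit:
drive_tool(
  motion=[
    [0.5, [-0.75, -0.6, 0.08], 0],
    [0.5, [-0.75, -0.6, 0.08], 0],
    [0.5, [-0.75, -0.6, 0.08], 0],
    [0.5, [-0.75, -0.6, 0.08], 0],
    [0.5, [-0.75, -0.6, 0.08], 0],
    [0.5, [-0.75, -0.6, 0.08], 0],
    [0.5, [-0.75, -0.6, 0.08], 0],
    [0.5, [-0.75, -0.6, 0.08], 0],
    [0.5, [-0.75, -0.6, 0.08], 0],
    [0.5, [-0.75, -0.6, 0.08], 0],
  ],
)

```text
time: 18.32
tool_pos: [0.3054, -0.2313, 0.6428]
ee_rot: [0.052, 0.627, 0.777, -0.025]
force: [1.4, -0.1, 0.1]
width: 0.497
grip_force: 0.0
```

Emit:
drive_tool(
  motion=[
    [0.5, [-0.75, -0.6, 0.08], 0],
    [0.5, [-0.75, -0.6, 0.08], 0],
    [0.5, [-0.75, -0.6, 0.08], 0],
    [0.5, [-0.75, -0.6, 0.08], 0],
    [0.5, [-0.75, -0.6, 0.08], 0],
    [0.5, [-0.75, -0.6, 0.08], 0],
    [0.5, [-0.75, -0.6, 0.08], 0],
    [0.5, [-0.75, -0.6, 0.08], 0],
    [0.5, [-0.75, -0.6, 0.08], 0],
    [0.5, [-0.75, -0.6, 0.08], 0],
  ],
)

```text
time: 19.15
tool_pos: [0.1361, -0.5775, 0.6379]
ee_rot: [0.051, 0.627, 0.777, -0.025]
force: [-0.1, 0.4, 0.2]
width: 0.503
grip_force: 0.0
```

Emit:
drive_tool(
  motion=[
    [0.5, [-0.75, -0.6, 0.08], 0],
    [0.5, [-0.75, -0.6, 0.08], 0],
    [0.5, [-0.8, -0.06, -0.6], 0],
    [0.5, [-0.8, -0.06, -0.6], 0],
    [0.5, [-0.8, -0.06, -0.6], 0],
    [0.5, [-0.8, -0.06, -0.6], 0],
    [0.5, [-0.85, -0.07, -0.5], 0],
    [0.5, [-0.85, -0.07, -0.5], 0],
    [0.5, [-0.85, -0.07, -0.5], 0],
    [0.5, [-0.85, -0.07, -0.5], 0],
  ],
)

```text
time: 19.98
tool_pos: [0.1078, -0.7283, 0.6915]
ee_rot: [0.103, 0.624, 0.772, -0.071]
force: [0.1, 0.3, 0.5]
width: 0.499
grip_force: 0.0
```

```bash
python3 - <<'E'
from plan import *
s,R=tool(0); print(s["tool_pos"],np.round(s["qpos"],2),"tilt",np.degrees(np.arccos(-R[2,2])),"az",np.degrees(np.arctan2(R[1,2],R[0,2])),s["time"])
E
```

```text
[ 0.10775616 -0.72834313  0.69153235] [-1.56  0.64  0.09  0.08  2.17 -1.72] tilt 14.358385675247828 az -73.79219797455433 19.9833
```

Emit:
drive_tool(
  motion=[
    [0.5, [-0.9, -0.08, -0.42], 0],
    [0.5, [-0.9, -0.08, -0.42], 0],
    [0.5, [-0.9, -0.08, -0.42], 0],
    [0.5, [-0.9, -0.08, -0.42], 0],
    [0.5, [-0.95, -0.08, -0.3], 0],
    [0.5, [-0.95, -0.08, -0.3], 0],
    [0.5, [-0.95, -0.08, -0.3], 0],
    [0.5, [-0.95, -0.08, -0.3], 0],
    [0.5, [-0.98, -0.08, -0.2], 0],
    [0.5, [-0.98, -0.08, -0.2], 0],
  ],
)

```text
time: 20.82
tool_pos: [0.1108, -0.8193, 0.7111]
ee_rot: [0.195, 0.611, 0.752, -0.155]
force: [0.1, -0.1, 0.0]
width: 0.497
grip_force: 0.0
```

Emit:
drive_tool(
  motion=[
    [0.5, [-0.98, -0.08, -0.15], 0],
    [0.5, [-0.98, -0.08, -0.15], 0],
    [0.5, [-0.98, -0.08, -0.15], 0],
    [0.5, [-0.98, -0.08, -0.15], 0],
    [0.5, [-0.98, -0.08, -0.15], 0],
  ],
)

```text
time: 21.23
tool_pos: [0.1137, -0.8637, 0.728]
ee_rot: [0.241, 0.6, 0.736, -0.199]
force: [-0.1, 0.3, -0.4]
width: 0.499
grip_force: 0.0
```

```bash
python3 - <<'E'
from plan import *
s,R=tool(0); print(s["tool_pos"],np.round(s["qpos"],2),"tilt",np.degrees(np.arccos(-R[2,2])),"az",np.degrees(np.arctan2(R[1,2],R[0,2])),s["time"]); print(np.round(R,3))
E
```

```text
[ 0.11369288 -0.86367062  0.7280464 ] [-1.58  0.67  0.09  0.12  1.76 -1.72] tilt 36.430059276818746 az -78.6290008180739 21.2333
[[-0.163  0.98   0.117]
 [ 0.788  0.201 -0.582]
 [-0.594 -0.003 -0.805]]
```

Emit:
drive_tool(
  motion=[
    [0.6, [-0.99, -0.06, -0.1], 0],
    [0.6, [-0.99, -0.06, -0.1], 0],
    [0.6, [-0.99, -0.06, -0.1], 0],
    [0.6, [-0.99, -0.06, -0.1], 0],
  ],
)

```text
time: 21.57
tool_pos: [0.1179, -0.8911, 0.7516]
ee_rot: [0.279, 0.589, 0.721, -0.234]
force: [-0.7, -1.2, -0.4]
width: 0.598
grip_force: 0.0
```

```bash
cat >> sim.py <<'E'
yaw=3.357; xt=np.array([np.cos(yaw),np.sin(yaw),0]); yt=np.array([-xt[1],xt[0],0]); zt=np.array([0,0,1.])
T0=np.array([.4998,.3184,.004]); H=T0-.02*xt+.085*zt
E
python3 - <<'E'
from plan import *; from sim import *
s,R=tool(0); a=R[:,2]; print(s["tool_pos"],"tilt",np.degrees(np.arccos(-R[2,2])),"az",np.degrees(np.arctan2(R[1,2],R[0,2])),np.round(R,3))
yaz=np.degrees(np.arctan2(R[1,1],R[0,1]))
tgt=H+.010*a+[0,0,.12]; print("H",H,"tgt",tgt, "want y az",np.degrees(yaw)-180)
v=go(tgt); n=int(np.ceil(np.linalg.norm(v))); u=np.round(v/n,2); print(n,u)
q=s["qpos"]
for i in range(n):
    q2,p,RR=run(q,[(u,0)]); dq=(q2-q)*12; q=q2
    if i%6==0 or i==n-1: print(i,np.round(p,3),np.round(q,2),np.round(RR.as_matrix()[:,2],3),"maxv",np.abs(dq).max().round(2))
E
```

```text
[ 0.11786277 -0.89107748  0.75162949] tilt 42.675197363906456 az -79.19873274302967 [[-0.15   0.98   0.127]
 [ 0.72   0.196 -0.666]
 [-0.678 -0.008 -0.735]]
H [0.51933779 0.32267491 0.089     ] tgt [0.52060808 0.31601659 0.20164792] want y az 12.341931825417362
t 21.57 q [-1.58  0.67  0.09  0.13  1.65 -1.72] z [ 0.127 -0.666 -0.735] y az 11.3 w 0.6
 spin units 0.0  shift units [29.53 15.92 -8.71]  norm 34.7
35 [ 0.84  0.45 -0.25]
0 [ 0.129 -0.857  0.736] [-1.56  0.43  0.48  0.12  1.5  -1.72] [ 0.127 -0.666 -0.735] maxv 4.64
6 [ 0.197 -0.651  0.643] [-1.4  -0.18  1.34  0.01  1.24 -1.6 ] [ 0.127 -0.666 -0.735] maxv 1.23
12 [ 0.265 -0.445  0.55 ] [-1.04 -0.59  1.81 -0.25  1.22 -1.24] [ 0.127 -0.666 -0.735] maxv 1.01
18 [ 0.333 -0.238  0.456] [-0.33 -0.7   2.04 -0.64  1.42 -0.55] [ 0.127 -0.666 -0.735] maxv 1.57
24 [ 0.401 -0.032  0.363] [ 0.29 -0.36  2.   -0.74  1.59  0.11] [ 0.127 -0.666 -0.735] maxv 1.12
30 [0.469 0.174 0.269] [ 0.61  0.16  1.69 -0.67  1.63  0.49] [ 0.127 -0.666 -0.735] maxv 1.06
34 [0.515 0.312 0.207] [ 0.74  0.52  1.36 -0.62  1.68  0.6 ] [ 0.127 -0.666 -0.735] maxv 1.11
```

Emit:
drive_tool(
  motion=[
    [0.6, [0.3, 0.16, -0.09], 0],
    [0.6, [0.54, 0.29, -0.16], 0],
    [0.6, [0.84, 0.45, -0.25], 0],
    [0.6, [0.84, 0.45, -0.25], 0],
    [0.6, [0.84, 0.45, -0.25], 0],
    [0.6, [0.84, 0.45, -0.25], 0],
    [0.6, [0.84, 0.45, -0.25], 0],
    [0.6, [0.84, 0.45, -0.25], 0],
    [0.6, [0.84, 0.45, -0.25], 0],
    [0.6, [0.84, 0.45, -0.25], 0],
  ],
)

```text
time: 22.4
tool_pos: [0.2161, -0.5923, 0.6188]
ee_rot: [0.279, 0.589, 0.721, -0.233]
force: [0.4, -0.2, 0.4]
width: 0.594
grip_force: 0.0
```

Emit:
drive_tool(
  motion=[
    [0.6, [0.84, 0.45, -0.25], 0],
    [0.6, [0.84, 0.45, -0.25], 0],
    [0.6, [0.84, 0.45, -0.25], 0],
    [0.6, [0.84, 0.45, -0.25], 0],
    [0.6, [0.84, 0.45, -0.25], 0],
    [0.6, [0.84, 0.45, -0.25], 0],
    [0.6, [0.84, 0.45, -0.25], 0],
    [0.6, [0.84, 0.45, -0.25], 0],
    [0.6, [0.84, 0.45, -0.25], 0],
    [0.6, [0.84, 0.45, -0.25], 0],
  ],
)

```text
time: 23.23
tool_pos: [0.3292, -0.2486, 0.4645]
ee_rot: [0.28, 0.59, 0.721, -0.232]
force: [1.4, -0.1, -0.1]
width: 0.599
grip_force: 0.0
```

Emit:
drive_tool(
  motion=[
    [0.6, [0.84, 0.45, -0.25], 0],
    [0.6, [0.84, 0.45, -0.25], 0],
    [0.6, [0.84, 0.45, -0.25], 0],
    [0.6, [0.84, 0.45, -0.25], 0],
    [0.6, [0.84, 0.45, -0.25], 0],
    [0.6, [0.84, 0.45, -0.25], 0],
    [0.6, [0.84, 0.45, -0.25], 0],
    [0.6, [0.84, 0.45, -0.25], 0],
    [0.6, [0, 0, 0], -0.2],
    [0.6, [0, 0, 0], 0],
  ],
)

```text
time: 24.07
tool_pos: [0.4203, 0.0267, 0.3388]
ee_rot: [0.275, 0.58, 0.73, -0.236]
force: [-0.4, -0.3, 0.7]
width: 0.599
grip_force: 0.0
```

```bash
python3 - <<'E'
from plan import *; from sim import *
s,R=tool(0); a=R[:,2]; print(s["tool_pos"],"tilt",np.degrees(np.arccos(-R[2,2])),"az",np.degrees(np.arctan2(R[1,2],R[0,2])))
go(H+.010*a+[0,0,.10])
ims=[]
for n,(x,y,c,d) in {"top":(120,270,70,270),"scene":(130,280,230,430)}.items():
    im=r.get_image(n); ims.append(cv2.resize(im[x:y,c:d],None,fx=2.6,fy=2.6,interpolation=cv2.INTER_CUBIC))
cv2.imwrite("pics/c3.png",cv2.resize(np.hstack(ims),(800,300)))
m=match("tray",[(.5,.318)],.03,40)[0]; print({k:int(v.sum()) for k,v in m.items()})
for d in r.find_in("tray_handle","scene")+r.find_in("tray_handle","top"): print(d["position"],d["p"])
E
```

```text
[0.42033217 0.02668027 0.33884799] tilt 42.462978121700615 az -79.07486401466441
t 24.07 q [ 0.41 -0.22  1.93 -0.72  1.61  0.22] z [ 0.128 -0.663 -0.738] y az 12.5 w 0.6
 spin units 0.0  shift units [ 7.4   4.11 -1.57]  norm 8.6
{'top': 1441}
[0.1887, 0.3282, 0.0263] 0.59
[0.524, 0.3157, 0.0339] 0.55
[0.1962, 0.2548, 0.0049] 0.79
[0.554, 0.3203, 0.0323] 0.69
```

View pics/c3.png

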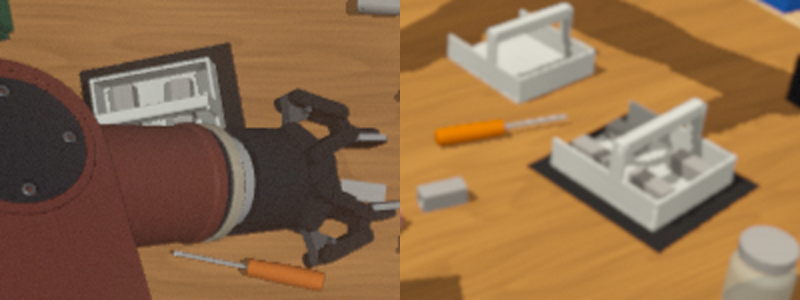

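The tray hasn't moved, and it holds four offcuts: two at the front and two at the rear. I approach the handle next and check its projection.

Emit:
drive_tool(
  motion=[
    [0.6, [0.82, 0.46, -0.17], 0],
    [0.6, [0.82, 0.46, -0.17], 0],
    [0.6, [0.82, 0.46, -0.17], 0],
    [0.6, [0.82, 0.46, -0.17], 0],
    [0.6, [0.82, 0.46, -0.17], 0],
    [0.6, [0.82, 0.46, -0.17], 0],
    [0.6, [0.82, 0.46, -0.17], 0],
    [0.6, [0.82, 0.46, -0.17], 0],
    [0.6, [0.82, 0.46, -0.17], 0],
    [0.6, [0, 0, 0], 0],
  ],
)

```text
time: 25.2
tool_pos: [0.5235, 0.315, 0.1748]
ee_rot: [0.274, 0.58, 0.729, -0.238]
force: [0.1, -0.4, -1.1]
width: 0.6
grip_force: 0.0
```

```bash
python3 - <<'E'
from plan import *; from sim import *
s,R=tool(0); a=R[:,2]; print(s["tool_pos"],s["force"])
print(proj(np.array([H+.079*yt+[0,0,.011],H-.079*yt+[0,0,.011]]),"scene"))
go(H+.010*a+[0,0,.04]); go(H+.010*a)
im=r.get_image("scene"); cv2.imwrite("pics/c4.png",cv2.resize(im[110:260,270:450],None,fx=4,fy=4,interpolation=cv2.INTER_CUBIC))
E
```

```text
[0.52351772 0.31496064 0.17477383] [ 0.08209865 -0.37501617 -1.09168538]
[[339.38991955 200.83866316]
 [379.47561249 179.61068587]]
t 25.2 q [ 0.73  0.57  1.35 -0.62  1.65  0.59] z [ 0.123 -0.665 -0.737] y az 12.3 w 0.6
 spin units 0.0  shift units [ 0.93 -0.03  0.95]  norm 1.3
t 25.2 q [ 0.73  0.57  1.35 -0.62  1.65  0.59] z [ 0.123 -0.665 -0.737] y az 12.3 w 0.6
 spin units 0.0  shift units [1.61 0.   1.69]  norm 2.3
```

View pics/c4.png

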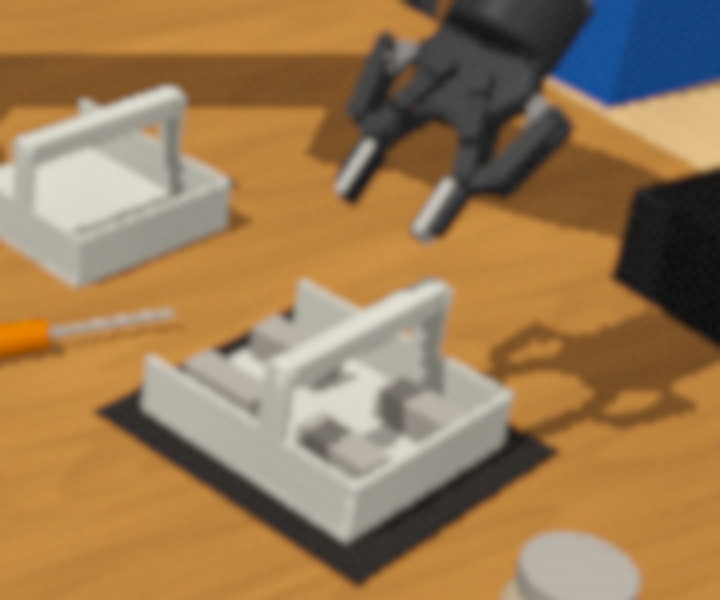

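Emit:
drive_tool(
  motion=[
    [0.6, [0.46, -0.01, 0.48], 0],
    [0.6, [0.47, -0.01, 0.47], 0],
    [0.6, [0.23, 0.01, 0.28], 0],
    [0.6, [0.23, 0.01, 0.28], 0],
    [0.6, [0.22, 0.01, 0.28], 0],
    [0.6, [0, 0, 0], 0],
    [0.6, [0, 0, 0], 0],
  ],
)

```text
time: 25.83
tool_pos: [0.5223, 0.311, 0.0862]
ee_rot: [0.275, 0.582, 0.728, -0.236]
force: [0.2, 0.9, 0.3]
width: 0.6
grip_force: 0.0
```

```bash
python3 - <<'E'
from plan import *; from sim import *
s,R=tool(0); a=R[:,2]; print(s["tool_pos"],s["force"]); go(H+.014*a)
E
```

```text
[0.52229034 0.3110078  0.08617022] [0.1806674  0.90511483 0.25858485]
t 25.83 q [ 0.73  0.66  1.4  -0.62  1.53  0.68] z [ 0.126 -0.664 -0.737] y az 12.2 w 0.6
 spin units 0.0  shift units [ 0.17 -0.01  0.09]  norm 0.2
```

Emit:
drive_tool(
  motion=[
    [0.6, [0.17, -0.01, 0.09], 0],
    [0.6, [0, 0, 0], 0],
    [0.1, [0, 0, 0], 0],
    [0.1, [0, 0, 0], 0],
    [0.1, [0, 0, 0], 0],
    [0.1, [0, 0, 0], 0],
    [0.1, [0, 0, 0], 0],
    [0.1, [0, 0, 0], 0],
    [0.1, [0, 0, 0], 0],
  ],
  squeeze=90,
)

```text
time: 26.58
tool_pos: [0.5209, 0.3144, 0.0795]
ee_rot: [0.275, 0.582, 0.728, -0.235]
force: [-5.2, 0.6, 5.1]
width: 0.172
grip_force: 88.3
```

```bash
cat > pour.py <<'E'
from plan import *; from sim import *
def geom(R0,yaw_t=yaw):
    """offset of tray points from TCP, tray level with orientation R0, as function of spin psi"""
    pass
E
python3 - <<'E'
from plan import *; from sim import *
s,R=tool(0); a=R[:,2]; print(s["tool_pos"],s["force"],s["width"],s["grip_force"])
go(s["tool_pos"]+[0,0,.03]); p0=s["tool_pos"]
tc=np.array([.628,-.2485]); ty=-.343; ct,st=np.cos(ty),np.sin(ty)
pts={"mL":(.09,.079,.004),"mR":(.09,-.079,.004),"rL":(-.09,.079,0),"rR":(-.09,-.079,0),"mUL":(.09,.079,.042),"mUR":(.09,-.079,.042)}
W={k:T0+xt*v[0]+yt*v[1]+zt*v[2]-p0 for k,v in pts.items()}
print("spin in tool +z by psi:")
for psi in(0,30,45,60,75,90):
    for sg in(1,):
        Rp=Ro.from_rotvec(a*sg*np.radians(psi)); nx=Rp.apply(xt); nn=Rp.apply(zt)
        print(sg*psi,"nose z %.2f n z %.2f"%(nx[2],nn[2]),{k:np.round(np.r_[np.array([[ct,st],[-st,ct]])@Rp.apply(w)[:2],Rp.apply(w)[2]],3).tolist() for k,w in W.items()})
E
```

```text
[0.52091497 0.31435679 0.07950793] [-5.15419349  0.60404586  5.14828473] 0.1716669309284792 88.28733086585999
t 26.58 q [ 0.73  0.67  1.39 -0.62  1.53  0.68] z [ 0.127 -0.663 -0.738] y az 12.2 w 0.17
 spin units 0.0  shift units [-0.51 -0.02 -0.55]  norm 0.8
spin in tool +z by psi:
0 nose z 0.00 n z 1.00 {'mL': [-0.056, -0.118, -0.072], 'mR': [-0.139, 0.016, -0.072], 'rL': [0.097, -0.023, -0.076], 'rR': [0.013, 0.111, -0.076], 'mUL': [-0.056, -0.118, -0.034], 'mUR': [-0.139, 0.016, -0.034]}
30 nose z -0.34 n z 0.94 {'mL': [-0.066, -0.077, -0.108], 'mR': [-0.094, 0.078, -0.099], 'rL': [0.102, -0.05, -0.051], 'rR': [0.074, 0.105, -0.042], 'mUL': [-0.079, -0.082, -0.073], 'mUR': [-0.107, 0.074, -0.064]}
45 nose z -0.48 n z 0.87 {'mL': [-0.061, -0.054, -0.124], 'mR': [-0.061, 0.102, -0.103], 'rL': [0.098, -0.066, -0.041], 'rR': [0.098, 0.091, -0.02], 'mUL': [-0.08, -0.059, -0.091], 'mUR': [-0.08, 0.098, -0.07]}
60 nose z -0.59 n z 0.77 {'mL': [-0.05, -0.032, -0.137], 'mR': [-0.024, 0.12, -0.1], 'rL': [0.09, -0.081, -0.033], 'rR': [0.115, 0.071, 0.004], 'mUL': [-0.074, -0.035, -0.107], 'mUR': [-0.048, 0.116, -0.07]}
75 nose z -0.66 n z 0.66 {'mL': [-0.032, -0.011, -0.145], 'mR': [0.014, 0.129, -0.089], 'rL': [0.077, -0.094, -0.028], 'rR': [0.124, 0.046, 0.027], 'mUL': [-0.061, -0.012, -0.12], 'mUR': [-0.014, 0.129, -0.064]}
90 nose z -0.69 n z 0.54 {'mL': [-0.01, 0.006, -0.148], 'mR': [0.052, 0.13, -0.072], 'rL': [0.062, -0.105, -0.027], 'rR': [0.125, 0.019, 0.049], 'mUL': [-0.042, 0.009, -0.128], 'mUR': [0.02, 0.133, -0.052]}
```

Emit:
drive_tool(
  motion=[
    [0.1, [-0.14, 0, -0.15], 0],
    [0.1, [-0.27, -0.01, -0.29], 0],
    [0.1, [-0.41, -0.02, -0.44], 0],
    [0.1, [-0.54, -0.02, -0.59], 0],
    [0.1, [-0.54, -0.02, -0.59], 0],
    [0.1, [-0.41, -0.02, -0.44], 0],
    [0.1, [-0.27, -0.01, -0.29], 0],
    [0.1, [-0.14, 0, -0.15], 0],
    [0.1, [0, 0, 0], 0],
  ],
)

```text
time: 27.33
tool_pos: [0.5215, 0.3135, 0.2409]
ee_rot: [0.275, 0.583, 0.728, -0.234]
force: [0.5, 0.6, -7.3]
width: 0.17
grip_force: 88.3
```

```bash
python3 - <<'E'
from plan import *; from sim import *
s,R=tool(0); a=R[:,2]; print(s["tool_pos"],np.round(s["force"],1),np.round(s["ft_torque"],2),s["width"],s["grip_force"])
v=go((.656,-.290,.285)); n=20; u=np.round(v/n,2); q=s["qpos"]
for i in range(n):
    q2,p,RR=run(q,[(u,0)]); dq=(q2-q)*12; q=q2
    if i%5==0 or i==n-1: print(i,np.round(p,3),np.round(q,2),"maxv",np.abs(dq).max().round(2))
for i in range(15):
    q,p,RR=run(q,[([0,0,0],1)])
print(np.round(p,3),np.round(q,2),np.round(RR.as_matrix()[:,2],3))
im=r.get_image("scene"); cv2.imwrite("pics/c5.png",cv2.resize(im[90:290,230:460],None,fx=3,fy=3,interpolation=cv2.INTER_CUBIC))
E
```

```text
[0.52148511 0.31346568 0.24085092] [ 0.5  0.6 -7.3] [1.19 0.06 0.01] 0.1704356536328659 88.25505495071411
t 27.33 q [ 0.73  0.49  1.33 -0.63  1.72  0.54] z [ 0.129 -0.661 -0.739] y az 12.2 w 0.17
 spin units 0.0  shift units [-12.17   0.07   9.59]  norm 15.5
0 [0.528 0.283 0.243] [ 0.69  0.45  1.38 -0.64  1.69  0.52] maxv 0.65
5 [0.561 0.131 0.255] [ 0.47  0.27  1.59 -0.7   1.54  0.37] maxv 0.57
10 [ 0.594 -0.02   0.266] [ 0.22  0.17  1.68 -0.76  1.38  0.18] maxv 0.64
15 [ 0.627 -0.171  0.277] [-0.05  0.16  1.68 -0.77  1.21 -0.02] maxv 0.62
19 [ 0.653 -0.292  0.286] [-0.24  0.22  1.59 -0.75  1.1  -0.19] maxv 0.56
[ 0.653 -0.292  0.286] [-0.24  0.22  1.59 -0.75  1.1   1.38] [ 0.129 -0.661 -0.739]
```

View pics/c5.png

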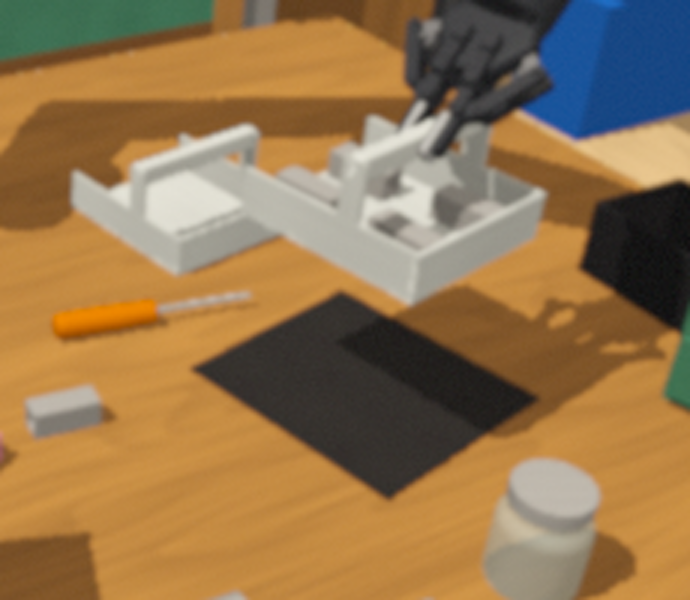

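The tray hangs level with four offcuts in it and the mat is clear. I carry it over the hopper with gentle ramps.

Emit:
drive_tool(
  motion=[
    [0.1, [-0.17, 0, 0.13], 0],
    [0.1, [-0.34, 0, 0.26], 0],
    [0.1, [-0.5, 0, 0.4], 0],
    [0.1, [-0.67, 0, 0.53], 0],
    [0.1, [-0.67, 0, 0.53], 0],
    [0.1, [-0.67, 0, 0.53], 0],
    [0.1, [-0.67, 0, 0.53], 0],
    [0.1, [-0.67, 0, 0.53], 0],
    [0.1, [-0.67, 0, 0.53], 0],
    [0.1, [-0.67, 0.01, 0.53], 0],
  ],
)

```text
time: 28.22
tool_pos: [0.5814, 0.0276, 0.2572]
ee_rot: [0.274, 0.582, 0.728, -0.237]
force: [1.5, 0.5, -8.1]
width: 0.166
grip_force: 88.4
```

Emit:
drive_tool(
  motion=[
    [0.1, [-0.67, 0.01, 0.53], 0],
    [0.1, [-0.67, 0.01, 0.53], 0],
    [0.1, [-0.67, 0.01, 0.53], 0],
    [0.1, [-0.67, 0.01, 0.53], 0],
    [0.1, [-0.67, 0.01, 0.53], 0],
    [0.1, [-0.67, 0.01, 0.53], 0],
    [0.1, [-0.67, 0.01, 0.53], 0],
    [0.1, [-0.5, 0, 0.4], 0],
    [0.1, [-0.34, 0, 0.26], 0],
    [0.1, [-0.17, 0, 0.13], 0],
  ],
)

```text
time: 29.05
tool_pos: [0.645, -0.2554, 0.2776]
ee_rot: [0.272, 0.583, 0.728, -0.237]
force: [-0.3, -0.0, -7.3]
width: 0.171
grip_force: 88.5
```

```bash
python3 - <<'E'
from plan import *
s,R=tool(0); print(s["tool_pos"],np.round(s["force"],1),s["width"]); go((.656,-.290,.285))
E
```

```text
[ 0.64504883 -0.25535029  0.27756965] [-0.3 -0.  -7.3] 0.1712201266966013
t 29.05 q [-0.19  0.21  1.62 -0.77  1.14 -0.13] z [ 0.12  -0.663 -0.739] y az 12.0 w 0.17
 spin units 0.0  shift units [-0.8   0.08  0.47]  norm 0.9
```

Emit:
drive_tool(
  motion=[
    [0.1, [-0.3, 0.03, 0.17], 0],
    [0.1, [-0.3, 0.03, 0.17], 0],
    [0.1, [-0.2, 0.02, 0.13], 0],
    [0.1, [0, 0, 0], 0.4],
    [0.1, [0, 0, 0], 0.7],
    [0.1, [0, 0, 0], 1],
    [0.1, [0, 0, 0], 1],
    [0.1, [0, 0, 0], 1],
    [0.1, [0, 0, 0], 1],
    [0.1, [0, 0, 0], 1],
  ],
)

```text
time: 29.88
tool_pos: [0.6585, -0.2867, 0.2884]
ee_rot: [0.335, 0.782, 0.507, -0.136]
force: [0.1, 0.3, -7.1]
width: 0.169
grip_force: 88.5
```

Emit:
drive_tool(
  motion=[
    [0.1, [0, 0, 0], 1],
    [0.1, [0, 0, 0], 1],
    [0.1, [0, 0, 0], 1],
    [0.1, [0, 0, 0], 1],
    [0.1, [0, 0, 0], 1],
    [0.1, [0, 0, 0], 1],
    [0.1, [0, 0, 0], 1],
    [0.1, [0, 0, 0], 0.9],
    [0.1, [0, 0, 0], 0],
    [0.1, [0, 0, 0], 0],
  ],
)

```text
time: 30.72
tool_pos: [0.6591, -0.2871, 0.2899]
ee_rot: [0.363, 0.919, 0.153, 0.009]
force: [0.3, 1.1, -3.0]
width: 0.174
grip_force: 91.0
```

Emit:
drive_tool(
  motion=[
    [0.1, [0, 0, 0], 0],
    [0.1, [0, 0, 0], 0],
    [0.1, [0, 0, 0], 0],
    [0.1, [0, 0, 0], 0],
  ],
)

```text
time: 31.05
tool_pos: [0.6584, -0.2872, 0.2888]
ee_rot: [0.362, 0.92, 0.152, 0.009]
force: [-0.0, -0.1, -3.2]
width: 0.17
grip_force: 91.0
```

```bash
python3 - <<'E'
from plan import *
s,R=tool(0); print(s["tool_pos"],np.round(s["force"],1),s["width"],s["time"])
ims=[]
im=r.get_image("scene"); A=cv2.resize(im[110:384,40:300],(400,420)); 
im=r.get_image("top"); B=cv2.resize(im[50:230,280:451],(400,420)); cv2.imwrite("pics/c6.png",np.hstack([A,B]))
E
```

```text
[ 0.65844442 -0.28716507  0.2887514 ] [-0.  -0.1 -3.2] 0.1699167429917691 31.05
```

View pics/c6.png

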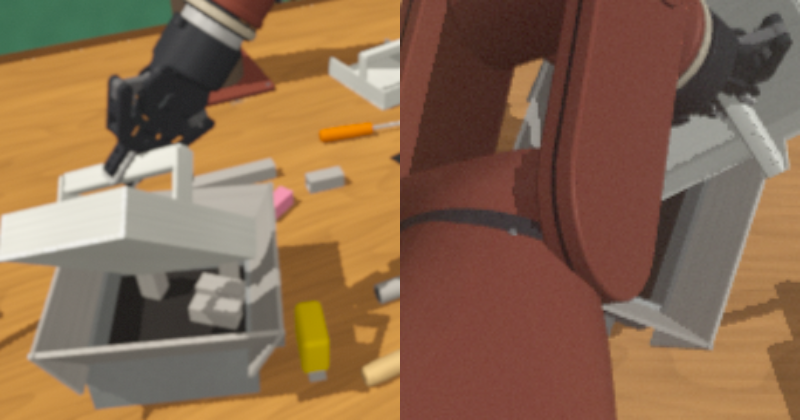

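The wrist load fell from 7.3 N to 3.2 N, which is the weight of four offcuts. In the picture they lie in the tub at about (152,285) and (215,300), and the tray is empty. I spin back and refine the mat centre.

Emit:
drive_tool(
  motion=[
    [0.1, [0, 0, -0.2], -1],
    [0.1, [0, 0, -0.2], -1],
    [0.1, [0, 0, -0.2], -1],
    [0.1, [0, 0, 0], -1],
    [0.1, [0, 0, 0], -1],
    [0.1, [0, 0, 0], -1],
    [0.1, [0, 0, 0], -1],
    [0.1, [0, 0, 0], -1],
    [0.1, [0, 0, 0], -1],
    [0.1, [0, 0, 0], -1],
  ],
)

```text
time: 31.98
tool_pos: [0.6554, -0.2713, 0.3064]
ee_rot: [0.318, 0.719, 0.593, -0.174]
force: [-0.3, -0.2, -3.5]
width: 0.173
grip_force: 91.0
```

Emit:
drive_tool(
  motion=[
    [0.1, [0, 0, 0], -1],
    [0.1, [0, 0, 0], -1],
    [0.1, [0, 0, 0], -1],
    [0.1, [0, 0, 0], -1],
    [0.1, [0, 0, 0], -1],
    [0.1, [0, 0, 0], 0],
    [0.1, [0, 0, 0], 0],
  ],
)

```text
time: 32.57
tool_pos: [0.6554, -0.2713, 0.3065]
ee_rot: [0.263, 0.544, 0.757, -0.249]
force: [-0.3, 0.0, -3.5]
width: 0.168
grip_force: 90.9
```

```bash
python3 - <<'E'
from plan import *; from sim import *
s,R=tool(0); print(s["tool_pos"],np.round(s["force"],1),s["width"])
C=np.array([ray(np.array(c)/3+[230,90],"scene",.004) for c in [(340,293),(537,400),(390,497),(193,368)]]); print(np.round(C,3),C.mean(0))
r.get_image("top"); r.get_image("scene"); m=match("mat",[(.503,.317)],.002,25)[0]; print({k:int(v.sum()) for k,v in m.items()}); 
for k in m: print(k,fit(MAT,{k:m[k]},(.503,.317,3.36),0))
m=match("tumbler",[(.628,-.2485)],.08,40)[0]; print({k:int(v.sum()) for k,v in m.items()})
go((.5235,.3130,.20))
E
```

```text
[ 0.65543986 -0.2712753   0.3064553 ] [-0.3  0.  -3.5] 0.16789402947101634
[[0.376 0.391 0.004]
 [0.595 0.442 0.004]
 [0.639 0.245 0.004]
 [0.419 0.194 0.004]] [0.50740111 0.31781309 0.004     ]
{'scene': 4109, 'top': 6441}
scene (array([0.50100625, 0.32079019, 3.36661507]), np.float64(0.01976486113610465))
top (array([0.50387681, 0.31926603, 3.36414036]), np.float64(0.019766577035299493))
{'scene': 12916}
t 32.87 q [-0.21  0.21  1.57 -0.75  1.15 -0.3 ] z [ 0.127 -0.663 -0.738] y az 16.6 w 0.17
 spin units 0.0  shift units [12.78  1.26 -8.14]  norm 15.2
```

Emit:
drive_tool(
  motion=[
    [0.1, [0, 0, 0], 0.66],
    [0.1, [0, 0, 0], 0],
  ],
)

```text
time: 33.03
tool_pos: [0.6554, -0.2712, 0.3064]
ee_rot: [0.271, 0.57, 0.737, -0.24]
force: [0.7, -0.1, -2.7]
width: 0.168
grip_force: 91.0
```

```bash
python3 - <<'E'
from plan import *
go((.524,.316,.18))
E
```

```text
t 33.03 q [-0.21  0.21  1.57 -0.75  1.15 -0.22] z [ 0.127 -0.663 -0.738] y az 13.6 w 0.17
 spin units 0.0  shift units [13.23  0.4  -7.82]  norm 15.4
```

Emit:
drive_tool(
  motion=[
    [0.1, [0.4, 0.01, -0.24], 0.15],
    [0.1, [0.6, 0.02, -0.35], 0],
    [0.1, [0.75, 0.02, -0.44], 0],
    [0.1, [0.75, 0.02, -0.44], 0],
    [0.1, [0.75, 0.02, -0.44], 0],
    [0.1, [0.75, 0.02, -0.44], 0],
    [0.1, [0.75, 0.02, -0.44], 0],
    [0.1, [0.75, 0.02, -0.44], 0],
    [0.1, [0.75, 0.02, -0.44], 0],
    [0.1, [0.75, 0.02, -0.44], 0],
  ],
)

```text
time: 33.87
tool_pos: [0.5883, 0.041, 0.2387]
ee_rot: [0.273, 0.574, 0.734, -0.238]
force: [0.1, -0.4, -3.7]
width: 0.172
grip_force: 91.0
```

Emit:
drive_tool(
  motion=[
    [0.1, [0.75, 0.02, -0.44], 0],
    [0.1, [0.75, 0.02, -0.44], 0],
    [0.1, [0.75, 0.02, -0.44], 0],
    [0.1, [0.75, 0.02, -0.44], 0],
    [0.1, [0.75, 0.02, -0.44], 0],
    [0.1, [0.6, 0.02, -0.35], 0],
    [0.1, [0.5, 0.02, -0.3], 0],
    [0.1, [0.3, 0.01, -0.18], 0],
    [0.1, [0, 0, 0], 0],
    [0.1, [0, 0, 0], 0],
  ],
)

```text
time: 34.7
tool_pos: [0.54, 0.2683, 0.1888]
ee_rot: [0.273, 0.574, 0.734, -0.238]
force: [1.2, 0.2, -3.5]
width: 0.172
grip_force: 91.0
```

```bash
python3 - <<'E'
from plan import *
s,R=tool(0); print(s["tool_pos"]);go((.524,.316,.10)); go((.524,.316,.0795))
E
```

```text
[0.54002741 0.26831761 0.18884477]
t 34.7 q [ 0.66  0.5   1.42 -0.65  1.61  0.53] z [ 0.128 -0.663 -0.737] y az 13.2 w 0.17
 spin units 0.0  shift units [ 2.42 -0.04  0.8 ]  norm 2.6
t 34.7 q [ 0.66  0.5   1.42 -0.65  1.61  0.53] z [ 0.128 -0.663 -0.737] y az 13.2 w 0.17
 spin units 0.0  shift units [ 2.77 -0.02  1.17]  norm 3.0
```

Emit:
drive_tool(
  motion=[
    [0.1, [0.6, -0.01, 0.2], 0.08],
    [0.1, [0.6, -0.01, 0.2], 0],
    [0.1, [0.6, -0.01, 0.2], 0],
    [0.1, [0.4, -0.01, 0.13], 0],
    [0.1, [0.2, 0, 0.07], 0],
    [0.1, [0, 0, 0], 0],
    [0.1, [0, 0, 0], 0],
  ],
)

```text
time: 35.28
tool_pos: [0.5254, 0.3142, 0.1013]
ee_rot: [0.274, 0.578, 0.731, -0.237]
force: [1.0, -0.4, -2.8]
width: 0.171
grip_force: 91.0
```

```bash
python3 - <<'E'
from plan import *; from sim import *
s,R=tool(0); print(s["tool_pos"])
r.get_image("top"); r.get_image("scene"); m=match("tray",[(.502,.319)],.05,40)[0]; print({k:int(v.sum()) for k,v in m.items()})
for k in m: print(k,fit(TRAY,{k:m[k]},(.502,.319,3.36),s["tool_pos"][2]-.0795+.004))
go((.524,.316,.0795))
E
```

```text
[0.52536941 0.31415924 0.10131818]
{'scene': 3099, 'top': 3836}
scene (array([0.50315842, 0.32193013, 3.34390404]), np.float64(0.1930038939667954))
top (array([0.50476909, 0.31732526, 3.35849425]), np.float64(0.2064217800176651))
t 35.48 q [ 0.73  0.65  1.38 -0.62  1.55  0.65] z [ 0.128 -0.662 -0.738] y az 12.7 w 0.17
 spin units 0.0  shift units [ 0.41 -0.02  0.4 ]  norm 0.6
```

Consistent with the mat centre. I lower it gently and release.

Emit:
drive_tool(
  motion=[
    [0.1, [0.14, -0.01, 0.13], 0],
    [0.1, [0.14, -0.01, 0.13], 0],
    [0.1, [0.13, 0, 0.13], 0],
    [0.1, [0, 0, 0], 0],
    [0.1, [0, 0, 0], 0],
  ],
)

```text
time: 35.9
tool_pos: [0.5231, 0.3162, 0.08]
ee_rot: [0.275, 0.578, 0.731, -0.237]
force: [-4.4, -2.1, 8.0]
width: 0.173
grip_force: 92.7
```

Emit:
drive_tool(
  motion=[
    [0.45, [0, 0, 0], 0],
    [0.45, [0, 0, 0], 0],
    [0.45, [0, 0, 0], 0],
    [0.45, [0, 0, 0], 0],
  ],
)

```text
time: 36.23
tool_pos: [0.5227, 0.3162, 0.0777]
ee_rot: [0.274, 0.578, 0.731, -0.237]
force: [0.1, -0.2, 0.1]
width: 0.453
grip_force: 0.0
```

Emit:
drive_tool(
  motion=[
    [0.45, [0, 0, -0.4], 0],
    [0.45, [0, 0, -0.8], 0],
    [0.45, [0, 0, -0.9], 0],
    [0.45, [-0.5, 0, -0.8], 0],
    [0.45, [-0.6, 0, -0.7], 0],
    [0.45, [-0.7, 0, -0.7], 0],
  ],
)

```text
time: 36.73
tool_pos: [0.5133, 0.3796, 0.2538]
ee_rot: [0.274, 0.577, 0.732, -0.238]
force: [0.6, 1.0, -0.0]
width: 0.452
grip_force: 0.0
```

```bash
python3 - <<'E'
from plan import *; from sim import *
s,R=tool(0); print(s["tool_pos"],s["time"])
im=r.get_image("scene"); t=r.get_image("top"); cv2.imwrite("pics/c7.png",np.hstack([cv2.resize(im[150:290,230:430],(400,280)),cv2.resize(im[200:384,50:250],(400,280))]))
m=match("tray",[(.502,.319)],.05,40)[0]; print({k:int(v.sum()) for k,v in m.items()})
for k in m: print(k,fit(TRAY,{k:m[k]},(.502,.319,3.36),.004))
if len(m)>1: print(fit(TRAY,m,(.502,.319,3.36),.004))
for n in ("scene","top"):
  for d in r.find_in("start_lever_tip",n)[:3]: print(n,d["position"],d["p"])
E
```

```text
[0.51329397 0.37955571 0.25382346] 36.7333
{'scene': 3445, 'top': 4546}
scene (array([0.50102322, 0.32194504, 3.36015396]), np.float64(0.10195595003287306))
top (array([0.50297096, 0.32045705, 3.35236451]), np.float64(0.02309328060028981))
(array([0.50214796, 0.32102813, 3.3595875 ]), np.float64(0.06577998358925752))
scene [0.7999, 0.0763, 0.0278] 0.49
top [0.4314, -0.1757, 0.0975] 0.69
top [0.321, 0.1591, 0.0201] 0.61
```

View pics/c7.png

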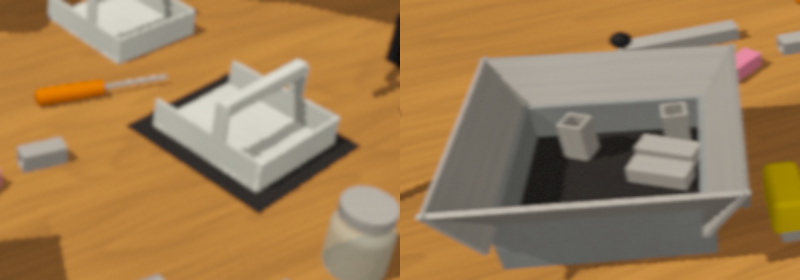

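Top-fit puts the tray centred on its mat, (0.502,0.321) against mat (0.5025,0.320). All four offcuts lie in the tub, at crop (577,135), (672,120) and two at (663,160). The last step is the lever.

```bash
python3 - <<'E'
from plan import *; from sim import *
s,R=tool(0); y=R[:,1]; a=R[:,2]
# triangulate ball from scene & top
A=[ray((159.5,225.7),"scene",z) for z in(.05,.15)]; B=[ray((344.2,216),"top",z) for z in(.05,.15)]
best=min(((np.linalg.norm(A[0]+(A[1]-A[0])*t-B[0]-(B[1]-B[0])*t),.05+.1*t,A[0]+(A[1]-A[0])*t,B[0]+(B[1]-B[0])*t) for t in np.linspace(0,1,101)),key=lambda x:x[0]); print(best)
e=np.array([.942,-.336,0]); piv=np.array([.463,-.1895,0])
F=piv+.038*e+[0,0,.092]-.013*y; fin=F+.025*a-.057*y; fin[2]=.0735; st=fin-.105*e
print("fin",fin,"start",st)
q=s["qpos"]
for tgt in (st+[0,0,.15],st,fin):
    p,RR=fk(q,P); v=RR.inv().apply(tgt-p)/.04; n=int(np.ceil(np.linalg.norm(v)/.9)); 
    mv=0
    for i in range(n):
        q2,p,RR=run(q,[(v/n,0)]); mv=max(mv,np.abs(q2-q).max()*12); q=q2
    print(np.round(tgt,3),"units",np.round(v,2),n,np.round(v/n,2),"err",np.round(p-tgt,4),np.round(q,2),"v",round(mv,2),np.round(RR.as_matrix()[:,2],3))
E
```

```text
(np.float64(0.0005796408121802046), np.float64(0.095), array([ 0.43031657, -0.17498182,  0.095     ]), array([ 0.42975559, -0.17483592,  0.095     ]))
fin [ 0.43367887 -0.23424427  0.0735    ] start [ 0.33476887 -0.19896427  0.0735    ]
[ 0.335 -0.199  0.223] units [-8.99 -7.5   9.54] 17 [-0.53 -0.44  0.56] err [ 0.  0. -0.] [-0.19 -0.62  2.42 -0.76  1.15 -0.17] v 1.45 [ 0.125 -0.664 -0.737]
[ 0.335 -0.199  0.074] units [2.53 0.12 2.76] 5 [0.51 0.02 0.55] err [0. 0. 0.] [-0.19 -0.26  2.52 -0.99  0.85  0.25] v 1.32 [ 0.125 -0.664 -0.737]
[ 0.434 -0.234  0.074] units [-1.08  2.22  0.9 ] 3 [-0.36  0.74  0.3 ] err [-0.  0. -0.] [-0.23  0.02  2.28 -1.03  0.8   0.27] v 1.28 [ 0.125 -0.664 -0.737]
```

Emit:
drive_tool(
  motion=[
    [0.7, [-0.53, -0.44, 0.56], 0],
    [0.8, [-0.53, -0.44, 0.56], 0],
    [1, [-0.53, -0.44, 0.56], 0],
    [1, [-0.53, -0.44, 0.56], 0],
    [1, [-0.53, -0.44, 0.56], 0],
    [1, [-0.53, -0.44, 0.56], 0],
    [1, [-0.53, -0.44, 0.56], 0],
    [1, [-0.53, -0.44, 0.56], 0],
    [1, [-0.53, -0.44, 0.56], 0],
    [1, [-0.53, -0.44, 0.56], 0],
  ],
)

```text
time: 37.87
tool_pos: [0.4076, 0.038, 0.2343]
ee_rot: [0.273, 0.577, 0.732, -0.238]
force: [0.3, -0.7, 0.5]
width: 1.002
grip_force: 0.0
```

Emit:
drive_tool(
  motion=[
    [1, [-0.53, -0.44, 0.56], 0],
    [1, [-0.53, -0.44, 0.56], 0],
    [1, [-0.53, -0.44, 0.56], 0],
    [1, [-0.53, -0.44, 0.56], 0],
    [1, [-0.53, -0.44, 0.56], 0],
    [1, [-0.53, -0.44, 0.56], 0],
    [1, [-0.53, -0.44, 0.56], 0],
    [1, [0, 0, 0], 0],
    [1, [0, 0, 0], 0],
  ],
)

```text
time: 38.62
tool_pos: [0.3337, -0.1992, 0.2229]
ee_rot: [0.272, 0.58, 0.73, -0.238]
force: [0.8, 0.8, -0.5]
width: 1.002
grip_force: 0.0
```

```bash
python3 - <<'E'
from plan import *
s,R=tool(0); print(s["tool_pos"],s["force"]); go((.335,-.199,.0735)); print(np.round(R,3))
E
```

```text
[ 0.33369342 -0.19918522  0.22288976] [ 0.81157117  0.79755347 -0.51169965]
t 38.62 q [-0.19 -0.61  2.42 -0.76  1.15 -0.16] z [ 0.121 -0.663 -0.738] y az 12.3 w 1.0
 spin units 0.0  shift units [2.51 0.15 2.76]  norm 3.7
[[-0.178  0.977  0.121]
 [ 0.717  0.213 -0.663]
 [-0.674 -0.031 -0.738]]
```

Emit:
drive_tool(
  motion=[
    [1, [0.5, 0.03, 0.55], 0],
    [1, [0.5, 0.03, 0.55], 0],
    [1, [0.5, 0.03, 0.55], 0],
    [1, [0.5, 0.03, 0.55], 0],
    [1, [0.5, 0.03, 0.55], 0],
    [1, [0, 0, 0], 0],
    [1, [0, 0, 0], 0],
  ],
)

```text
time: 39.2
tool_pos: [0.3359, -0.1959, 0.0733]
ee_rot: [0.271, 0.576, 0.733, -0.239]
force: [0.3, 0.3, -0.1]
width: 0.999
grip_force: 0.0
```

Emit:
drive_tool(
  motion=[
    [1, [-0.2, 0.44, 0.18], 0],
    [1, [-0.2, 0.44, 0.18], 0],
    [1, [-0.2, 0.44, 0.18], 0],
    [1, [0, 0, 0], 0],
  ],
)

```text
time: 39.53
tool_pos: [0.4023, -0.2181, 0.0789]
ee_rot: [0.278, 0.578, 0.731, -0.235]
force: [-0.2, -0.2, 0.8]
width: 1.001
grip_force: 0.0
```

```bash
python3 - <<'E'
from plan import *
s,R=tool(0); print(s["tool_pos"],s["force"]); go((.4337,-.2342,.0735))
im=r.get_image("scene"); r.get_image("top"); cv2.imwrite("pics/c8.png",np.hstack([cv2.resize(im[150:330,90:290],(500,450))]))
for n in("scene","top"):
  for d in r.find_in("start_lever_tip",n)[:2]: print(n,d["position"],d["p"])
E
```

```text
[ 0.40225202 -0.21814426  0.07893523] [-0.15131735 -0.22333536  0.77609355]
t 39.53 q [-0.21 -0.08  2.36 -1.02  0.82  0.27] z [ 0.134 -0.665 -0.735] y az 12.8 w 1.0
 spin units 0.0  shift units [-0.33  0.68  0.47]  norm 0.9
scene [0.5244, 0.3206, 0.0295] 0.49
scene [0.626, -0.2724, 0.094] 0.48
top [0.4696, -0.1877, 0.1073] 0.6
```

View pics/c8.png

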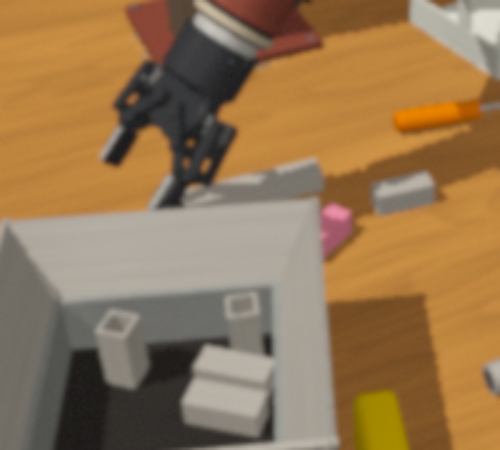

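The front finger is on the lever at about (165,195) and the ball is roughly upright. I continue in small rows.

Emit:
drive_tool(
  motion=[
    [1, [-0.09, 0.2, 0.14], 0],
    [1, [-0.09, 0.2, 0.12], 0],
    [1, [-0.09, 0.2, 0.1], 0],
    [1, [0, 0, 0], 0],
  ],
)

```text
time: 40.07
tool_pos: [0.4248, -0.2295, 0.0714]
ee_rot: [0.275, 0.578, 0.731, -0.237]
force: [0.1, 0.6, -0.4]
width: 0.999
grip_force: 0.0
```

Emit:
drive_tool(
  motion=[
    [1, [-0.04, 0.1, 0.04], 0],
    [1, [0, 0, 0], 0],
  ],
)

```text
time: 40.23
tool_pos: [0.4281, -0.2306, 0.0704]
ee_rot: [0.274, 0.578, 0.731, -0.237]
force: [-0.5, -0.1, 0.7]
width: 1.003
grip_force: 0.0
```

```bash
python3 - <<'E'
from plan import *
s,R=tool(0); print(s["tool_pos"],s["force"]); go((.4337,-.2342,.0735))
im=r.get_image("top"); r.get_image("scene")
for n in("scene","top"):
  for d in r.find_in("start_lever_tip",n)[:2]: print(n,d["position"],d["p"],proj(d["position"],n))
E
```

```text
[ 0.42810028 -0.23061684  0.07041887] [-0.50025447 -0.08932134  0.72702278]
t 40.23 q [-0.23  0.02  2.29 -1.04  0.8   0.28] z [ 0.127 -0.663 -0.738] y az 12.7 w 1.0
 spin units 0.0  shift units [-0.14  0.11  0.02]  norm 0.2
scene [0.5265, 0.3173, 0.0234] 0.73 [[356.06046683 216.01513872]]
scene [0.7658, 0.2654, 0.0661] 0.52 [[409.84618174 266.85175356]]
top [0.4906, -0.2014, 0.1042] 0.48 [[355.63869133 190.95503888]]
```

Emit:
drive_tool(
  motion=[
    [1, [-0.05, 0.1, 0.03], 0],
    [1, [-0.05, 0.1, 0.03], 0],
    [1, [0, 0, 0], 0],
  ],
)

```text
time: 40.68
tool_pos: [0.4352, -0.2337, 0.0703]
ee_rot: [0.272, 0.579, 0.731, -0.239]
force: [-6.2, -0.4, 2.5]
width: 1.0
grip_force: 3.4
```

Emit:
drive_tool(
  motion=[
    [1, [-0.05, 0.1, 0.03], 0],
    [1, [0, 0, 0], 0],
  ],
)

```text
time: 40.85
tool_pos: [0.4357, -0.2354, 0.0693]
ee_rot: [0.27, 0.579, 0.73, -0.241]
force: [-19.4, -0.0, 7.3]
width: 0.999
grip_force: 9.5
```

Emit:
drive_tool(
  motion=[
    [1, [-0.03, 0.06, 0.02], 0],
    [1, [0, 0, 0], 0],
  ],
)

```text
time: 41.02
tool_pos: [0.436, -0.2366, 0.0686]
ee_rot: [0.268, 0.58, 0.73, -0.243]
force: [-22.4, -4.4, 5.1]
width: 0.999
grip_force: 11.8
```

```bash
python3 - <<'E'
from plan import *
s,R=tool(0); print(s["tool_pos"],s["force"])
im=r.get_image("top"); r.get_image("scene")
for d in r.find_in("start_lever_tip","top")[:2]: print(d["position"],d["p"],proj(d["position"],"top"))
E
```

```text
[ 0.43597649 -0.23662015  0.06863848] [-22.4003219   -4.40648209   5.0847881 ]
[0.5001, -0.2034, 0.0986] 0.37 [[355.71853288 187.50211664]]
```

The lever is at its stop: 22 N, with the ball at (0.500,-0.203) against 0.499,-0.202 predicted for 1.0 rad. I back off and retreat.

Emit:
drive_tool(
  motion=[
    [1, [0.1, -0.2, -0.08], 0],
    [1, [0.3, -0.6, -0.25], 0],
    [1, [0.3, -0.6, -0.25], 0],
    [1, [0.1, -0.2, -0.1], 0],
    [1, [-0.5, 0, -0.55], 0],
    [1, [-0.5, 0, -0.55], 0],
    [1, [-0.5, 0, -0.55], 0],
    [1, [-0.5, 0, -0.55], 0],
    [1, [0, 0, 0], 0],
    [1, [0, 0, 0], 0],
  ],
)

```text
time: 42.0
tool_pos: [0.3776, -0.2078, 0.1935]
ee_rot: [0.277, 0.578, 0.73, -0.235]
force: [0.3, -0.8, -1.1]
width: 0.998
grip_force: 0.0
```

```bash
python3 - <<'E'
from plan import *
s,R=tool(0); print(s["tool_pos"],s["force"],s["time"])
im=r.get_image("top"); sc=r.get_image("scene"); cv2.imwrite("pics/c9.png",np.hstack([cv2.resize(im[60:384,90:460],(480,420)),cv2.resize(sc[190:384,40:300],(320,240)) if 0 else np.vstack([cv2.resize(sc[190:384,40:300],(320,240)),np.zeros((180,320,3),np.uint8)])]))
for d in r.find_in("start_lever_tip","top")[:2]+r.find_in("start_lever_tip","scene")[:2]: print(d["position"],d["p"])
print(fit(TRAY,match("tray",[(.502,.319)],.05,40)[0],(.502,.319,3.36),.004))
E
```

```text
[ 0.37763412 -0.20782784  0.19353342] [ 0.29936063 -0.83468759 -1.05988639] 42.0
[0.4918, -0.199, 0.0972] 0.6
(array([0.50290525, 0.3203912 , 3.36027277]), np.float64(0.06224718492328579))
```

View pics/c9.png

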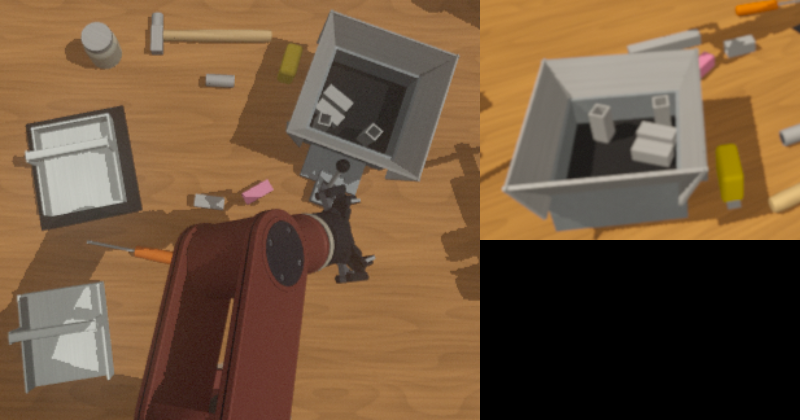

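Everything else is where it was: tray on its mat, four offcuts in the tub, third offcut at (209,201). The ball is at crop (343,166), and I check its angle before handing in.

```bash
python3 - <<'E'
from plan import *
im=r.get_image("top"); g=im.max(2)[178:200,343:368]; m=g<45
ys,xs=np.nonzero(m); print("ball px",xs.mean()+343,ys.mean()+178,m.sum(),xs.min()+343,xs.max()+343,ys.min()+178,ys.max()+178)
e=np.array([.942,-.336,0]); piv=np.array([.463,-.1895,.022])
for th in(.0,.05,.8,.9,1.0): 
    p=piv+.08*np.sin(th-.5)*e+[0,0,.08*np.cos(th-.5)]; print(th,proj(p,"top")[0].round(1))
E
```

```text
ball px 353.14285714285717 188.0 7 349 357 184 191
0.0 [344.7 217.3]
0.05 [345.3 215.9]
0.8 [353.4 193.4]
0.9 [354.1 190.8]
1.0 [354.6 188.3]
```

```bash
python3 -c "
from rig import r
print(r.finish_job())"
```

```text
the job is handed in; nothing more can be done
None
```

The job is handed in at about 42 s: all four offcuts are in the tumbler's hopper, the empty tray is upright on the middle of its mat, and the lever was pushed to its stop towards the hopper (about 1.0 rad); the third offcut was left untouched.

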